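# Clamp the offering stand and pile up the display cakes

### The job

Take the hex key out of its wooden holder, find the recessed socket in the offering stand's clamp with it, screw the clamp clockwise until it is fully tight, and put the key back in its holder. Only then pile all the display cakes from the tray flat and well centred on one another in a single stack in the middle of the stand's plate; leave the tea cup and the other altar things standing where they are.

Things in the scene. Friction and masses are not known exactly. Their poses are not given: they have to be found in the camera images.
- key_grip (a point): middle of the square green plastic grip of the hex key; grip is 34 x 34 mm across and 55 mm high. z points up from the tip to the grip, x and y are normal to the grip's faces; x is also normal to a flat of the hex shaft. The key weighs 0.25 kg and starts upright in its holder
- key_tip (a point): lower end of the key, on its axis, 118.5 mm below the middle of the grip; axes as key_grip. From here up: a round pilot 14 mm across and 7 mm long, then a hex shaft 20 mm across flats to 85 mm, a round collar 40 mm across from 85 to 91 mm, then the grip from 91 to 146 mm
- holder_mouth (a point): centre of the top of the fixed wooden key holder (block 70 x 70 mm, 95 mm high) with a vertical round hole 29 mm across right through it. The key hangs in it shaft down, its collar resting on the top, so that its tip is 85 mm below this point
- socket_mouth (a point): centre of the top of the steel socket screw in the stand's clamp. The screw head is 48 mm across and lies 8 mm below the top of the blue clamp housing (90 x 90 mm, its top 62 mm above the table), in a round well 51 mm across. Hex recess 21.4 mm across flats, 26 mm deep, with a 4 mm wide 45 degree lead-in at the mouth. z up; x is normal to one flat of the recess and turns with the screw (a red mark on the head lies on +x). The screw stands 175 mm from the plate's centre
- screw (a joint): turn of the socket screw in rad, growing clockwise seen from above; starts between 0 and 0.4, hard stop at 7.85, a turn and a quarter (clamp fully tight). It stays where left; friction moment 0.25 N m. It drives a steel jaw that closes on the foot of the plate, 2.1 mm per rad. The key has about 0.14 rad of play each way in the recess
- plate_top (a point): centre of the upper face of the stand's flat white plate (190 mm across, blue edge), 60 mm above the table; fixed to the stand. z up; the clamp screw lies 175 mm off along this frame's -y
- tray: fixed flat light wooden board without a rim, 310 mm along its x by 200 mm along its y, 10 mm thick; origin under its centre, at table height. Cakes and a cup stand on it in two rows of three places, 110 mm apart
- cake_a_mid (a point): centre of the pink resin display cake: a flat disc 64 mm across, 22 mm thick, 0.09 kg, with a red dot on top; z is its axis. Three to five such cakes are present; None if this one is absent
- cake_b_mid (a point): centre of the cream white resin display cake: a flat disc 64 mm across, 22 mm thick, 0.09 kg, with a red dot on top; z is its axis. Three to five such cakes are present; None if this one is absent
- cake_c_mid (a point): centre of the green resin display cake: a flat disc 64 mm across, 22 mm thick, 0.09 kg, with a red dot on top; z is its axis. Three to five such cakes are present; None if this one is absent
- cake_d_mid (a point): centre of the yellow resin display cake: a flat disc 64 mm across, 22 mm thick, 0.09 kg, with a red dot on top; z is its axis. Three to five such cakes are present; None if this one is absent
- cake_e_mid (a point): centre of the purple resin display cake: a flat disc 64 mm across, 22 mm thick, 0.09 kg, with a red dot on top; z is its axis. Three to five such cakes are present; None if this one is absent
- cup_a: white porcelain tea cup, 56 mm across the rim, 42 mm high, stands on the tray among the cakes; origin under its foot; leave alone
- jar: blue-and-white porcelain jar, 96 mm wide, 135 mm high, towards the back; origin under its foot; leave alone
- bell: stainless bell with a stem, 72 mm wide, 85 mm high, towards the back; origin under it; leave alone
- lion: brass-coloured resin lion figurine, 80 x 52 mm, 100 mm high; towards the back; origin under it; leave alone
- canister: clear plastic canister with red screw lid, 84 mm wide, 130 mm high, towards the back; origin under it; leave alone
Mind the look-alikes: they are no part of the job. What is shaped like the part that bears key_grip but red is not meant. There is more than one size of the part that bears cake_a_mid; the job needs the larger.

How it is judged:
By the outcome, as a careful person would: the job done as asked, in the order asked, and still so for the second after the job is handed in, with the robot touching nothing.
Of cake_a, cake_b, cake_c, cake_d, cake_e only 3 to 5 are there at a start; the rules pass over those that are not, and their reading is None.
At some moment in a run one of cake_a, cake_b, cake_c, cake_d, cake_e may be knocked a few centimetres aside while the robot is not near it.
It also fails if it takes over 208 s, if anything falls off the work surface, if the arm or the gripper's body presses on something with over 40 N, if the wrist force passes 120 N, or if a joint passes its speed limit or range.

### The arm

A 6-joint arm with a two-finger parallel gripper is mounted at the origin on the work surface. World frame = base frame: x ahead of the robot, y to its left, z up, the work surface at z = 0. Lengths are in mm, angles in rad, forces in N, time in s.
With the tool pointing down it reaches from about 350 to 775 mm from the base axis. Payload 7.3 kg.
Tool frame: the origin (TCP) lies at the very end of the fingers, on their centre line; the grasp point (between the pads) lies 19 mm behind it (bot.grip_point_offset is the distance from the TCP to the grasp point, in mm); z points along the fingers, y is the line along which they close (so a half turn about z gives the same grasp; the last joint's range is limited). The gripper opens to 92 mm and grips with 3 to 60 N. Pads are 19 mm wide; open, the fingers measure 130 mm over their backs; the gripper's body (75 mm by 190 mm) begins 47 mm behind the grasp point.
Start: joints at [1.054, 0.342, 1.524, -0, 1.275, -0.146], TCP at [190.227, 489.345, 226.741] pointing down, gripper open.
Joint ranges: [-2.53, 2.53], [-0.77, 2.02], [0.04, 2.7], [-1, 4.14], [0.28, 2.66], [-3.11, 3.11]. Speed limits (rad/s): [2.57, 2.57, 3.14, 3.14, 3.14, 3.14].

### API

Orientations are given as [roll, pitch, yaw] about the fixed x, y, z axes, in that order (R = Rz(yaw) Ry(pitch) Rx(roll)).
In Python, from plant import bot gives the robot as it stands. The module is installed in compiled form; this text tells all that it offers.
- The arm moves only by the shell command python3 -m jog 'ROWS' [OPENING]. ROWS is JSON, a list of rows, each a list of 6 numbers: the shift along the tool's x, y, z in mm, then the turn, a rotation vector about the tool's x, y, z in rad. In form: [[dx, dy, dz, rx, ry, rz], ...]. A call has 1 to 12 rows; each row shifts and turns the commanded pose from where the row before left it, along the tool's axes as they then stand; what a row does not reach is not made up. A row lasts 1/10 s, in which the tool goes at most 50 mm and 8.59 degrees, less where a joint would pass 70% of its speed; a pose out of reach is approached as far as the arm can. A call with a gripper value outside its range is refused whole. OPENING is the opening in per cent of the stroke, from 0 (shut) to 100 (fully open), set as the call begins (- or left out, the last holds). The fingers move at their own pace and stop on an object; the grip force is fixed at half the most. Time passes only in rows, so rows that do not move let the fingers close. It gives the time, the measured TCP pose, the force, the opening and the grip force at its end, in the units of the state.
- bot.get_obs(): the state, without advancing time (a new reading comes with each control period).
- bot.capture(name): name is "scene" or "top"; returns the picture (384x512x3 uint8, red, green, blue); there is no depth.
- bot.camera_model(name): a dict with "fx", "fy", "cx", "cy" (pixels), "position" and "orientation" of the camera in the world. Camera axes: x right, y down, z forward; pixel columns grow to the right and rows downward; lengths in mm; the calibration is good to about 2 mm. A picture is of the moment at which its call begins. camera_model takes no time and is no camera call.
- bot.close_job(): hands the job in; it is judged then, once.
Trained networks look in the newest picture that a camera, given by its name, has taken for a name from the list of things; names that differ only in an ending like _2 or _b are one class to them, and where a whole thing is asked for, a point or a joint stands for the part that bears it (a point fixed in the world has none). Each returns a list of dicts, best first, with "p" (0 to 1); they miss things now and then, are a little off and sometimes report something else, mostly with a low value. They report only what shows in the picture. A call takes as long as a camera call. They do not tell look-alikes from the thing itself.
- bot.outline_of(target, camera): "mask" (384x512 bool, what is visible of it) and "pixel" ([column, row] in pixels, amid what is visible of it).
The state is a dict: "time": time; "joint_positions": joint angles; "dq": joint speeds; "tau": joint torques, N m; "tool_pos": TCP position; "tcp_rot": TCP orientation; "contact_force": force on the tool from outside, world axes, zero at the start; "moment": the same for the moment, N m; "grip_width": finger opening in mm; "finger_force": force on a finger pad.
Only numpy, scipy, OpenCV 4.12 (cv2) and the standard library are available. Lean on these libraries where they do the work, as an engineer would, in place of code of your own. Each camera call takes 0.05 s, during which the arm holds its last target. There are 200 camera calls.

## Working session

There is one attempt and no reset: what is moved stays moved. The work goes in short steps, Python scripts to look and compute and a shell command to move; the robot and the scene stay as the last step left them, time stands still between calls to the robot, and variables do not carry over. Pictures are saved under pics/ and viewed, at most 14 in all, crops included, and the job is handed in when it is done.

```bash
mkdir -p pics; python3 - <<'E'
from plant import bot
import cv2,numpy as np
print(bot.get_obs())
for n in("scene","top"):
    im=bot.capture(n); cv2.imwrite(f"pics/{n}0.png",cv2.resize(im[:,:,::-1],(800,600),interpolation=cv2.INTER_CUBIC)); print(n,bot.camera_model(n))
E
```

```text
{'time': 0.0, 'joint_positions': array([ 1.05398492e+00,  3.42744792e-01,  1.52503490e+00,  1.64423168e-06,
        1.27540367e+00, -1.46016976e-01]), 'dq': array([ 0.00019665,  0.00076428,  0.00014096, -0.00072191, -0.0006337 ,
        0.00135455]), 'tau': array([-3.35123359e-04, -4.31235337e+01, -2.44226933e+01,  7.17120920e-02,
        5.55522332e-02, -2.20040265e-04]), 'tool_pos': array([190.01553106, 488.95912429, 226.02727485]), 'tcp_rot': array([-3.14001910e+00, -2.33001175e-04,  2.77079756e+00]), 'contact_force': array([ 0.40084206,  0.34135601, -0.6413066 ]), 'moment': array([-0.00587055,  0.05163374,  0.02870138]), 'finger_force': 0.0, 'grip_width': 91.48931453838902}
scene {'fx': 389.09649682928324, 'fy': 389.09649682928324, 'cx': 256.5385030065426, 'cy': 192.37702230150364, 'position': array([1090.53838067,  710.68248472,  767.60437594]), 'orientation': array([-2.19915911, -0.01513928,  2.55064014])}
top {'fx': 371.05023288579804, 'fy': 371.05023288579804, 'cx': 253.69516297551525, 'cy': 187.35647558753908, 'position': array([ 430.60214882,  -64.12708826, 1141.65457368]), 'orientation': array([-2.99243188,  0.0145524 , -1.56736829])}
```

View pics/scene0.png

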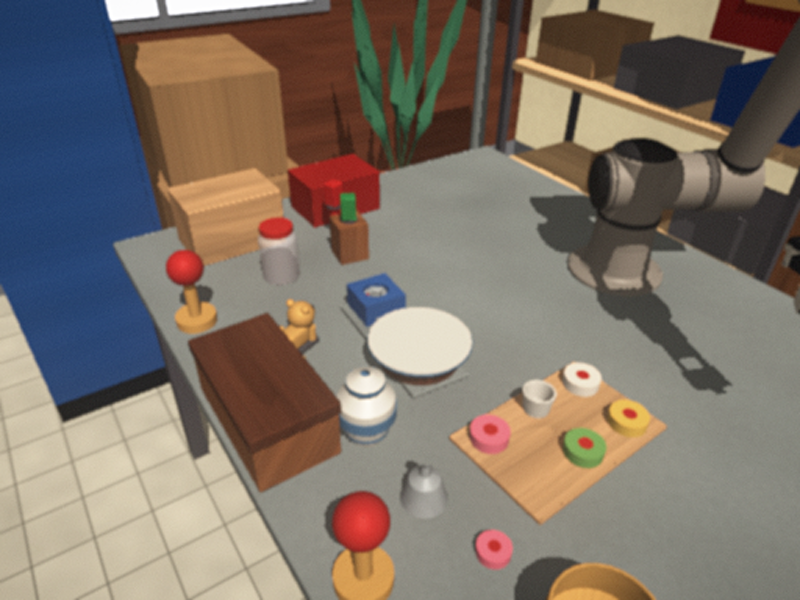

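View pics/top0.png

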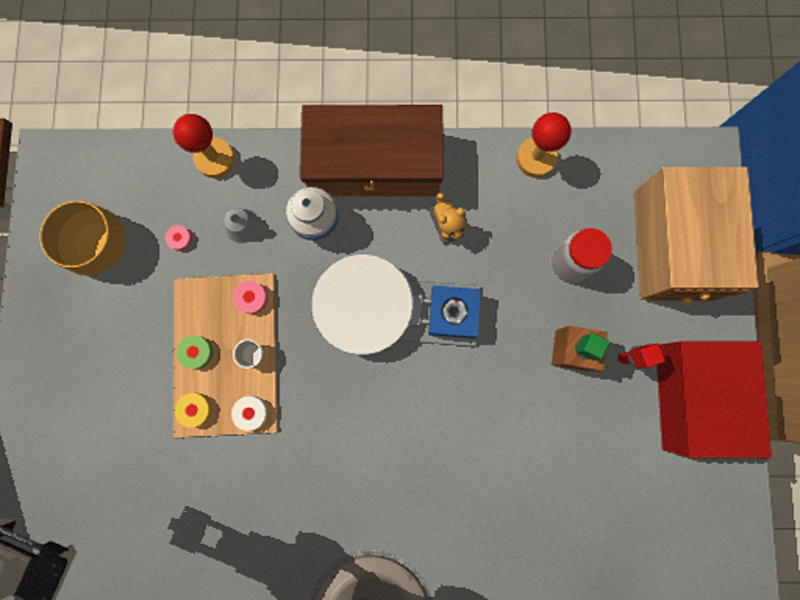

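The scene picture shows the green-gripped key in its wooden holder at about (348,207), and a red look-alike just behind it at (333,190). The blue clamp is at (376,297) and the white plate at (419,342). The tray holds pink (490,432), white (582,378), yellow (629,416) and green (585,446) cakes, with the cup at (538,397).

In the top picture:
- **Key:** the green grip is at (592,346) and the red look-alike at (650,357). I take the green one, as described.
- **Pink cake:** the candidates are (248,297) on the tray and a smaller one at (178,237) on the table. I take the larger one on the tray.

```bash
cat > h.py <<'E'
from plant import bot
import cv2,numpy as np
from scipy.spatial.transform import Rotation as Ro
from scipy.optimize import minimize
C={n:bot.camera_model(n) for n in("scene","top")}
def proj(n,P):
    c=C[n];p=(np.atleast_2d(P)-c["position"])@Ro.from_euler("xyz",c["orientation"]).as_matrix()
    return np.c_[c["fx"]*p[:,0]/p[:,2]+c["cx"],c["fy"]*p[:,1]/p[:,2]+c["cy"]]
def ray(n,px):
    c=C[n];d=Ro.from_euler("xyz",c["orientation"]).as_matrix()@[(px[0]-c["cx"])/c["fx"],(px[1]-c["cy"])/c["fy"],1]
    return c["position"],d/np.linalg.norm(d)
def tri(a,b):
    (p,d),(q,e)=ray("scene",a),ray("top",b)
    s=np.linalg.lstsq(np.c_[d,-e],q-p,rcond=None)[0]; x,y=p+s[0]*d,q+s[1]*e
    return (x+y)/2,np.linalg.norm(x-y)
def onz(n,px,z):
    p,d=ray(n,px); return p+d*(z-p[2])/d[2]
def hullmask(n,P,k=4):
    h=cv2.convexHull(proj(n,P).astype(np.float32))[:,0]
    m=np.zeros((384*k,512*k),np.uint8); cv2.fillConvexPoly(m,np.round(((h+.5)*k-.5)*16).astype(np.int32),255,shift=4)
    return cv2.resize(m,(512,384),interpolation=cv2.INTER_AREA)/255.
def box(x,y,z,yaw,w,h):
    b=np.array([[i,j,k] for i in(-w/2,w/2) for j in(-w/2,w/2) for k in(-h/2,h/2)])
    return Ro.from_euler("z",yaw).apply(b)+[x,y,z]
def cyl(x,y,z,r,h):
    t=np.linspace(0,6.2832,48); return np.array([[x+r*np.cos(a),y+r*np.sin(a),z+s*h/2] for a in t for s in(-1,1)])
def fit(masks,model,x0,step):
    f=lambda v:sum(np.abs(hullmask(n,model(v))-m).sum()/max(m.sum(),1) for n,m in masks.items())
    s=np.vstack([x0]+[np.array(x0)+np.eye(len(x0))[i]*step[i] for i in range(len(x0))])
    r=minimize(f,x0,method="Nelder-Mead",options=dict(initial_simplex=s,xatol=.02,fatol=1e-4,maxiter=300)); return r.x,r.fun
HUE=dict(green=(45,85),yellow=(22,34))
E
python3 - <<'E'
from h import *
import pickle
D={}
for n in C:
    D[n]=bot.capture(n)
    for t in("key_grip","holder_mouth","socket_mouth","plate_top","cake_a_mid","cup_a","tray","jar","bell","lion","canister"):
        try: r=bot.outline_of(t,n)
        except Exception as e: print(t,e);continue
        D[n,t]=r
        for o in r:
            m=o["mask"];col=D[n][m].mean(0).astype(int) if m.any() else 0
            ys,xs=np.nonzero(m)
            print(n,t,round(o["p"],2),np.round(o["pixel"]),m.sum(),col)
pickle.dump(D,open("d.pkl","wb"))
E
```

```text
scene key_grip 0.8 [218. 125.] 227 [145  40  35]
scene key_grip 0.72 [224. 134.] 179 [ 62 112  60]
scene holder_mouth 0.89 [223. 153.] 683 [119  77  54]
scene holder_mouth 0.75 [273. 318.] 812 [150 147 140]
scene socket_mouth 0.59 [239. 186.] 57 [156 153 149]
scene socket_mouth 0.57 [194. 206.] 559 [180 135  81]
scene plate_top 0.73 [261. 214.] 3846 [175 174 169]
scene plate_top 0.72 [223. 152.] 641 [120  78  54]
scene plate_top 0.42 [223. 133.] 189 [ 64 111  60]
scene cake_a_mid 0.84 [315. 278.] 566 [217 111 115]
scene cup_a 0.69 [345. 251.] 422 [191 177 158]
scene tray 0.86 [352. 288.] 5106 [204 154 106]
scene tray 0.33 [273. 319.] 802 [151 147 141]
scene jar 0.59 [178. 161.] 956 [163 119 110]
scene jar 0.57 [234. 258.] 1494 [182 180 173]
scene bell 0.78 [271. 318.] 770 [151 148 141]
scene bell 0.63 [343. 250.] 380 [189 177 159]
scene lion 0.68 [241. 188.] 65 [152 150 148]
scene canister 0.94 [177. 164.] 999 [161 119 111]
scene canister 0.65 [240. 186.] 72 [150 148 148]
top key_grip 0.59 [377. 221.] 280 [ 40 110  54]
top key_grip 0.58 [412. 229.] 331 [153  28  26]
top holder_mouth 0.65 [364. 227.] 556 [122  76  43]
top socket_mouth 0.72 [373. 164.] 960 [159  65  61]
top socket_mouth 0.45 [290. 197.] 208 [116 115 116]
top socket_mouth 0.27 [160. 264.] 414 [227 197 180]
top plate_top 0.8 [243. 199.] 5015 [173 175 170]
top cake_a_mid 0.63 [164. 189.] 377 [226 110 121]
top cup_a 0.74 [158. 227.] 299 [149 141 128]
top tray 0.57 [141. 218.] 4696 [196 145  93]
top jar 0.57 [197. 137.] 862 [151 147 137]
top bell 0.57 [150. 141.] 434 [100  99  96]
top bell 0.53 [373. 164.] 940 [160  64  60]
top lion 0.68 [286. 142.] 491 [152 113  60]
top canister 0.73 [372. 164.] 911 [160  65  60]
```

```bash
cat >> h.py <<'E'
def cmask(img,lo,hi,seed,rad=40):
    m=cv2.inRange(cv2.cvtColor(img,cv2.COLOR_RGB2HSV),np.array(lo),np.array(hi))
    m=cv2.morphologyEx(m,cv2.MORPH_CLOSE,np.ones((3,3)))
    k,l,s,c=cv2.connectedComponentsWithStats(m)
    j=[i for i in range(1,k) if s[i,4]>12]; i=min(j,key=lambda i:np.hypot(*(c[i]-seed)))
    o=(l==i); 
    hs,_=cv2.findContours(o.astype(np.uint8),cv2.RETR_EXTERNAL,cv2.CHAIN_APPROX_NONE)
    f=np.zeros(o.shape,np.uint8); cv2.drawContours(f,hs,-1,1,-1); return f.astype(float)
def look(lo,hi,P): # colour masks in both views near the expected world point
    return {n:cmask(bot.capture(n),lo,hi,proj(n,P)[0]) for n in C}
GREEN=((40,70,30),(85,255,255))
E
python3 - <<'E'
from h import *
import pickle
D=pickle.load(open("d.pkl","rb"))
rd=lambda a:np.round(a,2)
g,e=tri([223,133],[378.5,221]);print("key",rd(g),e)
ms={n:cmask(D[n],*GREEN,proj(n,g)[0]) for n in C}
print([m.sum() for m in ms.values()],[o["mask"].sum() for n in C for o in D[n,"key_grip"]])
v,f=fit(ms,lambda v:box(*v,34,55),[*g,0.],[5,5,5,.3]);print("key fit",rd(v),f)
for y0 in(.4,.8,1.2):
    v,f=fit(ms,lambda v:box(*v,34,55),[*g,y0],[5,5,5,.3]);print("key fit",rd(v),f)
print("hand",rd(proj("top",[v[0],v[1],95])))
# clamp housing
b,e=tri([241,189],[290.5,200]);print("clamp",rd(b),e)
BL=((100,120,40),(125,255,255))
mb={n:cmask(D[n],*BL,proj(n,b)[0]) for n in C};print([m.sum() for m in mb.values()])
v,f=fit(mb,lambda v:box(*v[:2],v[2],v[3],90,62),[b[0],b[1],31,.1],[5,5,5,.2]);print("housing",rd(v),f)
pl=[o for n in C for o in D[n,"plate_top"][:1]]
p,e=tri(pl[0]["pixel"],pl[1]["pixel"]);print("plate",rd(p),e)
mp={n:D[n,"plate_top"][0]["mask"].astype(float) for n in C}
for nm,m in(("both",mp),("top",{"top":mp["top"]}),("scene",{"scene":mp["scene"]})):
    v,f=fit(m,lambda v:cyl(v[0],v[1],60,95,.1),p[:2],[5,5]);print("plate z60",nm,rd(v),f)
v,f=fit(mp,lambda v:cyl(v[0],v[1],v[2],95,.1),p,[5,5,5]);print("plate",rd(v),f)
for n in C: cv2.imwrite(f"pics/c_{n}.png",0)if 0 else None
sc=D["scene"][90:230,180:300];tp=D["top"][170:250,265:425]
a=cv2.resize(sc,None,fx=4,fy=4,interpolation=cv2.INTER_CUBIC);cv2.imwrite("pics/z1.png",a[:,:,::-1])
cv2.imwrite("pics/z2.png",cv2.resize(tp,None,fx=5,fy=5,interpolation=cv2.INTER_CUBIC)[:,:,::-1])
E
```

```text
key [ 489.12 -387.81  122.08] 5.652279487801262
[np.float64(159.0), np.float64(255.0)] [np.int64(227), np.int64(179), np.int64(280), np.int64(331)]
key fit [ 489.1  -387.77  124.72   -0.49] 0.2976634530985905
key fit [ 488.97 -389.28  123.07    1.08] 0.2911719005027094
key fit [ 488.89 -388.76  122.3     1.09] 0.2917797944186924
key fit [ 489.04 -387.96  123.87    1.08] 0.297003909962061
hand [[374.87 222.41]]
clamp [ 556.98 -156.59   41.27] 2.4661996083142164
[np.float64(595.0), np.float64(973.0)]
housing [ 5.6075e+02 -1.5719e+02  2.9310e+01 -8.0000e-02] 0.8276995368608722
plate [566.26 -18.67  33.64] 8.687103691381864
plate z60 both [574.68  19.27] 0.792367661832546
plate z60 top [572.95  17.78] 0.35706762066740955
plate z60 scene [580.36  27.79] 0.4089586328551181
plate [573.95  18.94  56.24] 0.7811918135044562
```

View pics/z2.png

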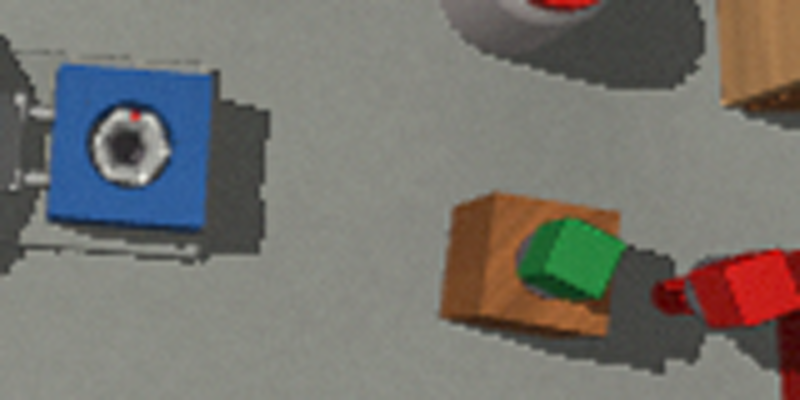

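View pics/z1.png

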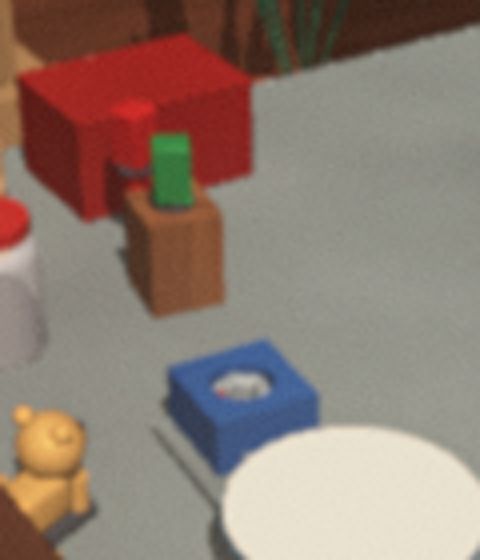

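The crops show the green square grip at scene (223,133) / top (378,221) standing in the wooden holder, so that is the key. The red one behind it, at (218,125) / (412,229), is the look-alike. The socket is at top (290.6,199), with its red mark pointing almost straight up the picture, towards +x.

```bash
cat >> h.py <<'E'
COL=dict(a=((165,60,120),(179,150,255)),c=((40,70,60),(75,255,255)),d=((22,120,100),(34,255,255)))
def cakemask(img,P,n,R=22):
    # anything that is not tray/table near P : grow by colour of the cake
    pass
E
python3 - <<'E'
from h import *
import pickle
D=pickle.load(open("d.pkl","rb"));rd=lambda a:np.round(a,1)
# plate by colour
for n,s in(("scene",[268,218]),("top",[231.5,194.5])):
    m=cmask(D[n],(0,0,165),(179,45,255),s); print(n,m.sum(),end=" ")
    v,f=fit({n:m},lambda v:cyl(v[0],v[1],60,95,.1),[574,19],[5,5]);print("plate",rd(v),round(f,3))
S=tri([240.7,186.3],[290.6,198.8]);print("socket",rd(S[0]),S[1],"top@54",rd(onz("top",[290.6,198.8],54)),"scene@54",rd(onz("scene",[240.7,186.3],54)))
q=onz("top",[291.6,193.0],54)-onz("top",[290.6,198.8],54);print("mark dir",np.arctan2(q[1],q[0]))
for n in C:
    m=cmask(D[n],(100,120,40),(125,255,255),proj(n,[560,-157,40])[0])
    v,f=fit({n:m},lambda v:box(*v[:2],31,v[2],90,62),[560,-157,-.08],[5,5,.2]);print("housing",n,m.sum(),np.round(v,2),round(f,2))
ms={n:cmask(D[n],*GREEN,proj(n,[489,-388,123])[0]) for n in C}
for n in C:
    v,f=fit({n:ms[n]},lambda v:box(v[0],v[1],128.5,v[2],34,55),[489,-388,-.48],[5,5,.2]);print("key",n,np.round(v,2),round(f,2))
print("red",tri([218,125],[412,229]))
for nm,(s,t) in dict(a=((313,277),(159,190)),b=((372.5,242),(159,265)),c=((374,286),(124,225)),d=((402.5,266),(122.5,263)),small=((316,351),(113.5,152)),cup=((344,255),(158,227))).items():
    print(nm,*[rd(x) for x in tri(s,t)],"top@32",rd(onz("top",t,32)),"scene@32",rd(onz("scene",s,32)))
E
```

```text
scene 2321.0 plate [574.5  22. ] 0.037
top 3247.0 plate [573.5  18.5] 0.016
socket [ 558.9 -155.7   53.2] 3.1037573626570545 top@54 [ 560.1 -156.6   54. ] scene@54 [ 558.5 -153.5   54. ]
mark dir -0.18035342368620683
housing scene 595.0 [ 5.4794e+02 -1.6504e+02 -4.6000e-01] 0.64
housing top 973.0 [ 5.6061e+02 -1.5684e+02 -7.0000e-02] 0.06
key scene [ 492.35 -380.27   -0.51] 0.18
key top [ 4.8951e+02 -3.8741e+02 -4.0000e-01] 0.12
red (array([ 464.33742739, -478.80566805,  110.47714452]), np.float64(15.22930884481521))
a [590.8 242.3  21.4] 1.1 top@32 [588.9 239.8  32. ] scene@32 [598.3 248.6  32. ]
b [365.3 233.7  19.4] 0.4 top@32 [365.9 230.5  32. ] scene@32 [377.8 241.6  32. ]
c [483.  345.5  19.8] 1.1 top@32 [482.9 340.6  32. ] scene@32 [492.4 351.7  32. ]
d [371.  341.9  22.6] 0.9 top@32 [371.2 338.8  32. ] scene@32 [380.5 346.2  32. ]
small [712.8 395.4   8.4] 0.5 top@32 [707.1 385.6  32. ] scene@32 [724.3 405.3  32. ]
cup [478.4 236.6  32.7] 3.6 top@32 [477.2 238.1  32. ] scene@32 [479.3 235.1  32. ]
```

```bash
cat >> h.py <<'E'
def need(x,y,z,yaw=None):
    o=bot.get_obs();R=Ro.from_euler("xyz",o["tcp_rot"]);d=R.inv().apply(np.array([x,y,z])-o["tool_pos"])
    rv=np.zeros(3)
    if yaw is not None: rv=(R.inv()*Ro.from_euler("xyz",[np.pi,0,yaw])).as_rotvec()
    print("shift",np.round(d,1),"|",round(np.hypot(*d[:2])),"turn",np.round(rv,3),"at",np.round(o["tool_pos"],1),"yaw",round(o["tcp_rot"][2],3),"j",np.round(o["joint_positions"],2),"F",np.round(o["contact_force"],1),"w",round(o["grip_width"],1),"ff",round(o["finger_force"],1),"t",round(o["time"],1))
E
python3 -m jog '[[0,0,-4,0,0,0.14],[0,0,-4,0,0,0.14],[0,0,-4,0,0,0.14],[0,0,-4,0,0,0.14],[0,0,-4,0,0,0.14],[0,0,-4,0,0,0.14],[0,0,-4,0,0,0.14],[0,0,-4,0,0,0.14],[0,0,-4,0,0,0.14],[0,0,-4,0,0,0.14],[0,0,-4,0,0,0.14],[0,0,-4,0,0,0.11]]' 100
python3 - <<'E'
from h import *
need(450,50,270,1.12);need(490,-386,200)
E
```

```text
time: 2.5
tool_pos: [190.2, 489.3, 274.9]
tcp_rot: [3.142, -0.0, 1.115]
contact_force: [-0.2, 0.7, 0.5]
grip_width: 91.5
finger_force: 0.0
shift [-280.3  426.5    4.9] | 510 turn [ 0.    -0.    -0.005] at [190.2 489.3 274.9] yaw 1.115 j [ 1.05  0.31  1.44 -0.    1.39  1.51] F [-0.2  0.7  0.5] w 91.5 ff 0.0 t 2.5
shift [-654.3  654.2   74.9] | 925 turn [0. 0. 0.] at [190.2 489.3 274.9] yaw 1.115 j [ 1.05  0.31  1.44 -0.    1.39  1.51] F [-0.2  0.7  0.5] w 91.5 ff 0.0 t 2.5
```

```bash

python3 -m jog '[[-23,35,0,0,0,0],[-23,35,0,0,0,0],[-23,35,0,0,0,0],[-23,35,0,0,0,0],[-23,35,0,0,0,0],[-23,35,0,0,0,0],[-23,35,0,0,0,0],[-23,35,0,0,0,0],[-23,35,0,0,0,0],[-23,35,0,0,0,0],[-23,35,0,0,0,0],[-23,35,0,0,0,0]]' >/dev/null
python3 -m jog '[[-37,23,0,0,0,0],[-37,23,0,0,0,0],[-37,23,0,0,0,0],[-37,23,0,0,0,0],[-37,23,0,0,0,0],[-37,23,0,0,0,0],[-37,23,0,0,0,0],[-37,23,0,0,0,0],[-37,23,0,0,0,0]]' >/dev/null
python3 - <<'E'
from h import *
need(490,-386,190,1.12)
E
```

```text
shift [-47.1  23.   84.7] | 52 turn [ 0.    -0.     0.001] at [ 489.8 -333.6  274.7] yaw 1.121 j [-0.73  0.44  1.24  0.    1.46 -0.28] F [ 2.  -0.2 -0.3] w 91.6 ff 0.0 t 4.6
```

Now above the key; move over it and descend to a height just clear of it, then look.

```bash

python3 -m jog '[[-24,12,20,0,0,0],[-23,11,20,0,0,0],[0,0,30,0,0,0],[0,0,15,0,0,0],[0,0,0,0,0,0]]' >/dev/null
python3 - <<'E'
from h import *
need(490,-386,109,1.12)
ims=[]
for n in C:
    im=bot.capture(n);u,v=proj(n,[490,-386,150])[0].astype(int)
    ims.append(cv2.resize(im[max(v-40,0):v+40,u-40:u+40],(400,400),interpolation=cv2.INTER_CUBIC))
cv2.imwrite("pics/k1.png",np.hstack(ims)[:,:,::-1])
E
```

```text
shift [-2.1  2.5 77.7] | 3 turn [-0.005 -0.002  0.   ] at [ 489.  -383.3  186.8] yaw 1.12 j [-0.79  0.55  1.29  0.    1.3  -0.34] F [0.2 1.  0.2] w 92.0 ff 0.0 t 5.1
```

View pics/k1.png

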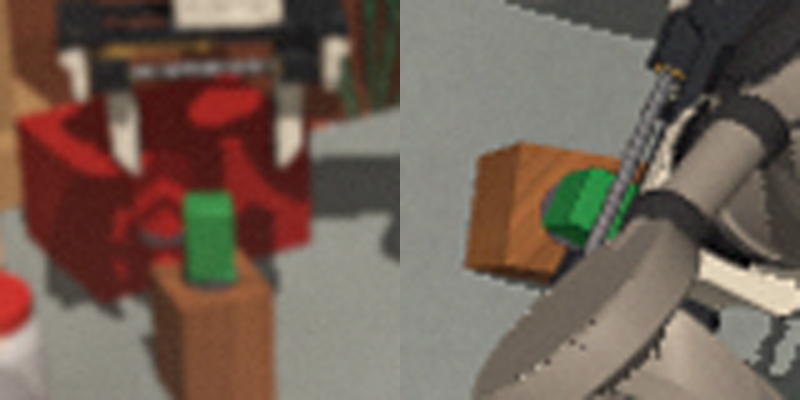

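The left view shows the fingers on either side of the green grip and lined up with its faces; the red look-alike is clear of the gripper. Descend and grip.

```bash

python3 -m jog '[[-1,1,20,0,0,0],[0,0,20,0,0,0],[0,0,20,0,0,0],[0,0,12,0,0,0],[0,0,5,0,0,0],[0,0,0,0,0,0]]' 100
python3 -m jog '[[0,0,0,0,0,0],[0,0,0,0,0,0],[0,0,0,0,0,0],[0,0,0,0,0,0],[0,0,0,0,0,0],[0,0,0,0,0,0],[0,0,0,0,0,0],[0,0,0,0,0,0]]' 25

```

```text
time: 5.8
tool_pos: [490.9, -385.5, 113.1]
tcp_rot: [3.141, 0.0, 1.121]
contact_force: [0.1, 0.1, 0.2]
grip_width: 91.6
finger_force: 0.0
time: 6.6
tool_pos: [490.5, -385.3, 112.6]
tcp_rot: [-3.141, -0.0, 1.121]
contact_force: [-1.2, 0.9, 0.0]
grip_width: 34.1
finger_force: 30.0
```

```bash

python3 -m jog '[[0,0,-5,0,0,0],[0,0,-15,0,0,0],[0,0,-30,0,0,0],[0,0,-30,0,0,0],[0,0,-30,0,0,0],[0,0,-10,0,0,0],[40,-6,0,0,0,0],[40,-6,0,0,0,0],[40,-6,0,0,0,0],[40,-6,0,0,0,0],[40,-7,0,0,0,0],[37,-7,0,0,0,0]]' 
python3 -m jog '[[0,0,0,0,0,-0.145],[0,0,0,0,0,-0.145],[0,0,0,0,0,-0.145],[0,0,0,0,0,-0.145],[0,0,0,0,0,-0.145],[0,0,0,0,0,-0.145],[0,0,0,0,0,-0.145],[0,0,0,0,0,-0.145],[0,0,0,0,0,-0.145],[0,0,0,0,0,-0.145]]' >/dev/null
python3 -m jog '[[0,0,0,0,0,-0.145],[0,0,0,0,0,-0.145],[0,0,0,0,0,-0.145],[0,0,0,0,0,-0.145],[0,0,0,0,0,-0.145],[0,0,0,0,0,-0.145],[0,0,0,0,0,-0.145],[0,0,0,0,0,-0.145],[0,0,0,0,0,-0.145],[0,0,0,0,0,-0.145],[0,0,0,0,0,0]]' >/dev/null
python3 - <<'E'
from h import *
need(559.5,-155.5,160,-2.28)
ims=[]
for n in C:
    im=bot.capture(n);u,v=proj(n,[559,-155,160])[0].astype(int)
    ims.append(cv2.resize(im[max(v-50,0):v+50,u-50:u+50],(400,400),interpolation=cv2.INTER_CUBIC))
cv2.imwrite("pics/k2.png",np.hstack(ims)[:,:,::-1])
E
```

```text
time: 7.8
tool_pos: [559.3, -153.4, 231.4]
tcp_rot: [-3.139, -0.0, 1.121]
contact_force: [0.9, -0.2, -3.3]
grip_width: 34.0
finger_force: 30.0
shift [-0.2 -0.7 71.4] | 1 turn [ 0.002 -0.001  0.019] at [ 559.  -155.3  231.4] yaw -2.261 j [-0.4   0.44  1.36  0.    1.35 -2.85] F [-0.2 -0.3 -3. ] w 33.5 ff 30.0 t 9.9
```

View pics/k2.png

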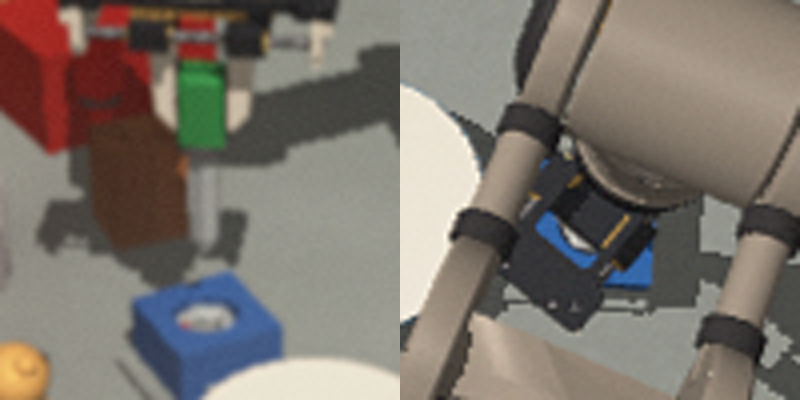

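The left view shows the key held upright, tip at crop (206,250), above the socket at (205,318).

```bash
python3 - <<'E'
from h import *
u,v=proj("scene",[559,-155,160])[0].astype(int)
f=lambda x,y:(u-50+x/4-.4,v-50+y/4-.4)
print("tip",onz("scene",f(206,247),128.8),"mid shaft",onz("scene",f(205,200),165),"sock",onz("scene",f(205,318),54))
# grip fit
m={"scene":cmask(bot.capture("scene"),*GREEN,proj("scene",[559,-155,245])[0])}
z=231.4+19-3
print("grip",fit(m,lambda v:box(v[0],v[1],z,-2.26,34,55),[559,-155],[5,5]))
E
```

```text
tip [ 565.39698198 -144.63013098  128.8       ] mid shaft [ 561.01506267 -152.43013233  165.        ] sock [ 560.15677968 -155.92560092   54.        ]
grip (array([ 563.33021545, -150.85983276]), np.float64(0.16775768673228045))
```

```bash

python3 -m jog '[[1,0,20,0,0,0.015],[0,0,20,0,0,0],[0,0,20,0,0,0],[0,0,6,0,0,0],[0,0,0,0,0,0]]' 
python3 -m jog '[[0,0,3,0,0,0],[0,0,3,0,0,0],[0,0,3,0,0,0],[0,0,2,0,0,0],[0,0,0,0,0,0]]'
python3 -m jog '[[0,0,2,0,0,0],[0,0,2,0,0,0],[0,0,0,0,0,0]]' 
```

```text
time: 10.55
tool_pos: [558.4, -156.0, 165.9]
tcp_rot: [3.14, -0.001, -2.279]
contact_force: [0.6, 1.1, -2.5]
grip_width: 33.6
finger_force: 30.0
time: 11.05
tool_pos: [558.8, -156.2, 155.5]
tcp_rot: [3.141, 0.0, -2.277]
contact_force: [-0.3, 0.0, -2.9]
grip_width: 33.6
finger_force: 30.0
time: 11.35
tool_pos: [558.7, -156.2, 151.4]
tcp_rot: [3.141, -0.0, -2.277]
contact_force: [0.8, -0.1, -3.6]
grip_width: 33.7
finger_force: 30.0
```

```bash

python3 -m jog '[[0,0,2,0,0,0],[0,0,2,0,0,0],[0,0,0,0,0,0]]'|sed -n 2,4p 
python3 -m jog '[[0,0,2,0,0,0],[0,0,2,0,0,0],[0,0,0,0,0,0]]'|sed -n 2,4p
```

```text
tool_pos: [558.8, -156.4, 147.6]
tcp_rot: [3.142, -0.0, -2.277]
contact_force: [-0.6, -0.6, -1.3]
tool_pos: [558.8, -156.8, 146.0]
tcp_rot: [-3.14, -0.0, -2.277]
contact_force: [-5.4, -0.5, 12.7]
```

```bash

python3 -m jog '[[0.6,0.7,0,0,0,0],[0,0,0,0,0,0.04],[0,0,0,0,0,0.04],[0,0,0,0,0,0]]'|sed -n 2,4p 
python3 -m jog '[[0,0,1,0,0,0.04],[0,0,0,0,0,0.04],[0,0,0,0,0,0]]'|sed -n 2,4p
python3 -m jog '[[0,0,0,0,0,0.04],[0,0,0,0,0,0.04],[0,0,0,0,0,0]]'|sed -n 2,4p
```

```text
tool_pos: [557.8, -156.8, 145.5]
tcp_rot: [-3.14, -0.0, -2.358]
contact_force: [-4.7, -1.2, 10.2]
tool_pos: [557.6, -156.7, 145.1]
tcp_rot: [-3.14, -0.0, -2.438]
contact_force: [-6.1, 0.2, 13.4]
tool_pos: [557.3, -156.8, 143.5]
tcp_rot: [-3.141, -0.001, -2.518]
contact_force: [-4.1, -1.8, 4.7]
```

```bash

python3 -m jog '[[0.6,0.5,1,0,0,0.03],[0,0,1,0,0,0],[0,0,0,0,0,0]]'|sed -n 2,4p 
python3 -m jog '[[0,0,2,0,0,0],[0,0,1,0,0,0],[0,0,0,0,0,0]]'|sed -n 2,4p
```

```text
tool_pos: [557.2, -156.7, 141.0]
tcp_rot: [-3.141, -0.0, -2.547]
contact_force: [-4.2, -3.4, 4.9]
tool_pos: [557.5, -156.6, 138.7]
tcp_rot: [-3.14, 0.001, -2.548]
contact_force: [-4.2, -2.5, 8.8]
```

```bash

python3 -m jog '[[0.4,0.6,2,0,0,0],[0,0,2,0,0,0],[0,0,0,0,0,0]]'|sed -n 2,4p 
python3 -m jog '[[0,0,2,0,0,0],[0,0,1,0,0,0],[0,0,0,0,0,0]]'|sed -n 2,4p
```

```text
tool_pos: [557.5, -156.4, 135.6]
tcp_rot: [-3.139, 0.002, -2.548]
contact_force: [-4.7, -2.1, 12.1]
tool_pos: [557.9, -156.2, 133.6]
tcp_rot: [-3.138, 0.003, -2.548]
contact_force: [-4.9, 0.3, 19.8]
```

```bash

python3 -m jog '[[0,0,-0.5,0,0,0.05],[0,0,0,0,0,0.1],[0,0,0,0,0,0.1],[0,0,0,0,0,0.1],[0,0,0,0,0,0.1]]'|sed -n 2,4p 
python3 - <<'E'
from h import *
print(bot.get_obs()["moment"]);need(558,-156,133)
E
python3 -m jog '[[0,0,0,0,0,0.1],[0,0,0,0,0,0.1],[0,0,0,0,0,0.1],[0,0,0,0,0,0.1],[0,0,0,0,0,0.1],[0,0,0,0,0,0.1]]'|sed -n 2,4p 
python3 - <<'E'
from h import *
print(bot.get_obs()["moment"]);need(558,-156,133)
E
```

```text
tool_pos: [557.5, -156.0, 130.6]
tcp_rot: [-3.141, 0.002, -3.001]
contact_force: [0.7, -2.5, -3.2]
[-0.39376604 -0.28934721  0.28496092]
shift [-0.5 -0.1 -2.4] | 0 turn [0. 0. 0.] at [ 557.5 -156.   130.6] yaw -3.001 j [-0.41  0.53  1.51  0.    1.1  -2.12] F [ 0.7 -2.5 -3.2] w 34.1 ff 30.0 t 14.7
tool_pos: [557.6, -155.5, 130.6]
tcp_rot: [3.14, 0.002, 2.682]
contact_force: [1.8, 0.6, -2.5]
[-0.20819007 -0.37596265  0.33541295]
shift [-0.6 -0.2 -2.4] | 1 turn [0. 0. 0.] at [ 557.6 -155.5  130.6] yaw 2.682 j [-0.41  0.53  1.51  0.    1.1  -1.52] F [ 1.8  0.6 -2.5] w 33.9 ff 30.0 t 15.2
```

The key is seated on the bottom of the socket and the screw is turning with a moment of about 0.3 N m. Continue to the wrist limit.

```bash

python3 -m jog '[[0,0,0,0,0,0.14],[0,0,0,0,0,0.14],[0,0,0,0,0,0.14],[0,0,0,0,0,0.14],[0,0,0,0,0,0.14],[0,0,0,0,0,0.14],[0,0,0,0,0,0.14],[0,0,0,0,0,0.14],[0,0,0,0,0,0.14],[0,0,0,0,0,0.14]]'|sed -n 2,4p 
python3 -m jog '[[0,0,0,0,0,0.14],[0,0,0,0,0,0.14],[0,0,0,0,0,0.14],[0,0,0,0,0,0.14],[0,0,0,0,0,0.14],[0,0,0,0,0,0.14],[0,0,0,0,0,0.14],[0,0,0,0,0,0.14],[0,0,0,0,0,0.14],[0,0,0,0,0,0.14]]'|sed -n 2,4p 
python3 -m jog '[[0,0,0,0,0,0.14],[0,0,0,0,0,0.14],[0,0,0,0,0,0.14],[0,0,0,0,0,0.14],[0,0,0,0,0,0.14],[0,0,0,0,0,0.14],[0,0,0,0,0,0.14],[0,0,0,0,0,0.14],[0,0,0,0,0,0.14],[0,0,0,0,0,0.14],[0,0,0,0,0,0]]'|sed -n 2,4p 
python3 - <<'E'
from h import *
print(bot.get_obs()["moment"]);need(558,-156,133)
E
```

```text
tool_pos: [558.3, -155.3, 130.6]
tcp_rot: [3.138, -0.002, 1.281]
contact_force: [4.4, 0.4, -4.4]
tool_pos: [558.7, -155.9, 130.7]
tcp_rot: [-3.141, -0.005, -0.119]
contact_force: [5.3, -2.7, -6.1]
tool_pos: [558.2, -156.4, 130.7]
tcp_rot: [-3.138, -0.001, -1.516]
contact_force: [5.0, -4.3, -5.8]
[-0.75955998 -1.05102697 -0.07141729]
shift [-0.4  0.1 -2.3] | 0 turn [0. 0. 0.] at [ 558.2 -156.4  130.7] yaw -1.516 j [-0.41  0.53  1.51  0.    1.1   2.68] F [ 5.  -4.3 -5.8] w 33.7 ff 30.0 t 18.4
```

```bash

python3 -m jog '[[0,0,0,0,0,0.1],[0,0,0,0,0,0.1],[0,0,0,0,0,0],[0,0,0,0,0,0]]'|sed -n 2,4p 
python3 -m jog '[[0,0,0,0,0,0],[0,0,0,0,0,0],[0,0,0,0,0,0],[0,0,0,0,0,0],[0,0,0,0,0,0],[0,0,0,0,0,0]]' 100|sed -n 2,6p 
python3 -m jog '[[0,0,0,0,0,-0.143],[0,0,0,0,0,-0.143],[0,0,0,0,0,-0.143],[0,0,0,0,0,-0.143],[0,0,0,0,0,-0.143],[0,0,0,0,0,-0.143],[0,0,0,0,0,-0.143],[0,0,0,0,0,-0.143],[0,0,0,0,0,-0.143],[0,0,0,0,0,-0.143],[0,0,0,0,0,-0.143]]'|sed -n 2,4p 
python3 -m jog '[[0,0,0,0,0,-0.143],[0,0,0,0,0,-0.143],[0,0,0,0,0,-0.143],[0,0,0,0,0,-0.143],[0,0,0,0,0,-0.143],[0,0,0,0,0,-0.143],[0,0,0,0,0,-0.143],[0,0,0,0,0,-0.143],[0,0,0,0,0,-0.143],[0,0,0,0,0,-0.143],[0,0,0,0,0,-0.14],[0,0,0,0,0,0]]'|sed -n 2,4p 
python3 - <<'E'
from h import *
need(558.3,-156,130.6)
m={"scene":cmask(bot.capture("scene"),*GREEN,proj("scene",[559,-155,147])[0])}
print("grip",m["scene"].sum(),fit(m,lambda v:box(v[0],v[1],146.5,-1.74,34,55),[559,-155],[5,5]))
im=bot.capture("scene");u,v=proj("scene",[559,-155,130])[0].astype(int)
cv2.imwrite("pics/k3.png",cv2.resize(im[v-50:v+50,u-50:u+50],(500,500),interpolation=cv2.INTER_CUBIC)[:,:,::-1])
E
```

```text
tool_pos: [558.0, -156.4, 130.7]
tcp_rot: [-3.138, -0.0, -1.711]
contact_force: [3.4, -2.6, -6.3]
tool_pos: [556.5, -155.8, 131.3]
tcp_rot: [-3.142, 0.0, -1.714]
contact_force: [0.9, -0.1, -0.1]
grip_width: 77.1
finger_force: 0.0
tool_pos: [556.5, -155.9, 131.2]
tcp_rot: [-3.141, -0.0, -0.135]
contact_force: [-0.2, -0.2, 0.3]
tool_pos: [556.5, -155.9, 131.2]
tcp_rot: [3.142, -0.0, 1.43]
contact_force: [0.2, -0.4, 0.8]
shift [0.2 1.8 0.6] | 2 turn [0. 0. 0.] at [ 556.5 -155.9  131.2] yaw 1.43 j [-0.41  0.53  1.51  0.    1.11 -0.27] F [ 0.2 -0.4  0.8] w 91.9 ff 0.0 t 21.6
grip 259.0 (array([ 558.82284546, -153.24058533]), np.float64(0.15148762207585736))
```

View pics/k3.png

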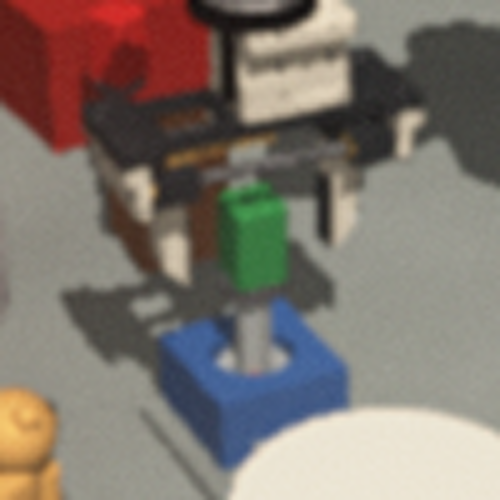

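The picture shows the key standing upright in the socket with the grip midway between the open fingers, shaft entering the well at about (255,360). Regrip and turn on.

```bash

python3 -m jog '[[0,1.6,0.5,0,0,0],[0,0,0,0,0,0],[0,0,0,0,0,0],[0,0,0,0,0,0],[0,0,0,0,0,0],[0,0,0,0,0,0],[0,0,0,0,0,0]]' 25|sed -n 2,6p 
python3 -m jog '[[0,0,0,0,0,0.14],[0,0,0,0,0,0.14],[0,0,0,0,0,0.14],[0,0,0,0,0,0.14],[0,0,0,0,0,0.14],[0,0,0,0,0,0.14],[0,0,0,0,0,0.14],[0,0,0,0,0,0.14],[0,0,0,0,0,0.14],[0,0,0,0,0,0.14]]'|sed -n 2,4p 
python3 - <<'E'
from h import *
print(bot.get_obs()["moment"])
E
python3 -m jog '[[0,0,0,0,0,0.1],[0,0,0,0,0,0.1],[0,0,0,0,0,0.1],[0,0,0,0,0,0.05],[0,0,0,0,0,0.05]]'|sed -n 2,4p 
python3 - <<'E'
from h import *
print(bot.get_obs()["moment"]);need(558,-156,130.6)
E
```

```text
tool_pos: [558.1, -156.1, 130.7]
tcp_rot: [3.141, -0.0, 1.429]
contact_force: [-0.4, 1.3, 0.1]
grip_width: 40.1
finger_force: 0.0
tool_pos: [558.3, -155.9, 130.7]
tcp_rot: [-3.141, -0.0, 0.024]
contact_force: [0.5, 0.7, 0.1]
[0.20903186 0.01165169 0.28048011]
tool_pos: [558.3, -155.8, 130.7]
tcp_rot: [-3.141, -0.0, -0.373]
contact_force: [0.6, 1.1, 0.7]
[ 0.2143729  -0.04634318  0.3571357 ]
shift [-0.2  0.3  0.1] | 0 turn [0. 0. 0.] at [ 558.3 -155.8  130.7] yaw -0.373 j [-0.4   0.53  1.5   0.    1.11  1.54] F [0.6 1.1 0.7] w 35.0 ff 29.4 t 23.9
```

```bash
cat > mz.py <<'E'
from plant import bot
o=bot.get_obs();print("mz %.2f yaw %.3f j6 %.2f w %.1f ff %.0f"%(o["moment"][2],o["tcp_rot"][2],o["joint_positions"][5],o["grip_width"],o["finger_force"]),o["contact_force"].round(1),"t",round(o["time"],1))
E
python3 -m jog '[[0,0,0,0,0,0.05],[0,0,0,0,0,0.05],[0,0,0,0,0,0.05],[0,0,0,0,0,0.05],[0,0,0,0,0,0.05]]'>/dev/null;python3 mz.py
python3 -m jog '[[0,0,0,0,0,0.05],[0,0,0,0,0,0.05],[0,0,0,0,0,0.05],[0,0,0,0,0,0.05]]'>/dev/null;python3 mz.py
python3 -m jog '[[0,0,0,0,0,0.05],[0,0,0,0,0,0.05],[0,0,0,0,0,0.05],[0,0,0,0,0,0.05]]'>/dev/null;python3 mz.py
python3 -m jog '[[0,0,0,0,0,0.05],[0,0,0,0,0,0.05],[0,0,0,0,0,0.05]]'>/dev/null;python3 mz.py
```

```text
mz 0.20 yaw -0.623 j6 1.79 w 34.9 ff 29 [ 1.2  1.5 -1.7] t 24.4
mz 0.24 yaw -0.823 j6 1.99 w 34.8 ff 29 [ 0.8  1.5 -1.5] t 24.9
mz 0.25 yaw -1.023 j6 2.19 w 34.6 ff 29 [ 1.3  1.4 -0.2] t 25.2
mz 0.28 yaw -1.173 j6 2.34 w 34.8 ff 29 [ 2.3  1.3 -0.6] t 25.6
```

```bash

python3 -m jog '[[0,0,0,0,0,0.05],[0,0,0,0,0,0.05]]'>/dev/null;python3 mz.py
python3 -m jog '[[0,0,0,0,0,0.05],[0,0,0,0,0,0.05]]'>/dev/null;python3 mz.py
python3 -m jog '[[0,0,0,0,0,0.05],[0,0,0,0,0,0.05]]'>/dev/null;python3 mz.py
python3 -m jog '[[0,0,0,0,0,0.05],[0,0,0,0,0,0.05]]'>/dev/null;python3 mz.py
```

```text
mz 0.24 yaw -1.273 j6 2.44 w 35.1 ff 29 [ 0.9  1.3 -1.5] t 25.8
mz 0.29 yaw -1.373 j6 2.54 w 35.1 ff 29 [ 1.9  1.8 -0.3] t 25.9
mz 0.76 yaw -1.472 j6 2.64 w 35.1 ff 31 [ 1.5  0.8 -1.6] t 26.1
mz 1.09 yaw -1.571 j6 2.74 w 35.0 ff 31 [ 1.2  0.3 -0.8] t 26.4
```

Hard stop reached: the moment climbs from 0.25 to 1.1. Push a little more, unwind the elastic twist, lift out and check the socket.

```bash

python3 -m jog '[[0,0,0,0,0,0.05],[0,0,0,0,0,0.03],[0,0,0,0,0,0]]'>/dev/null;python3 mz.py
python3 -m jog '[[0,0,0,0,0,-0.1],[0,0,0,0,0,-0.1],[0,0,0,0,0,-0.08],[0,0,0,0,0,-0.06],[0,0,0,0,0,0]]'>/dev/null;python3 mz.py
python3 -m jog '[[0,0,-3,0,0,0],[0,0,-5,0,0,0],[0,0,-5,0,0,0],[0,0,-10,0,0,0],[0,0,-20,0,0,0],[0,0,-30,0,0,0],[0,0,-30,0,0,0],[0,0,-20,0,0,0],[0,0,0,0,0,0]]';python3 mz.py
python3 - <<'E'
from h import *
need(490,-386,254,None)
m={"scene":cmask(bot.capture("scene"),*GREEN,proj("scene",[559,-155,270])[0])}
print("grip",m["scene"].sum(),fit(m,lambda v:box(v[0],v[1],v[2],v[3],34,55),[559,-155,270,-1.3],[5,5,5,.2]))
im=bot.capture("scene");u,v=proj("scene",[559,-155,170])[0].astype(int)
a=cv2.resize(im[v-60:v+60,u-50:u+50],(500,600),interpolation=cv2.INTER_CUBIC)
cv2.imwrite("pics/k4.png",a[:,:,::-1])
E
```

```text
mz 0.55 yaw -1.650 j6 2.82 w 34.8 ff 30 [ 1.6  0.4 -1. ] t 26.6
mz 0.04 yaw -1.311 j6 2.48 w 33.8 ff 30 [ 2.3 -2.  -2.4] t 27.1
time: 28.05
tool_pos: [559.0, -156.5, 257.0]
tcp_rot: [-3.137, -0.003, -1.312]
contact_force: [-0.6, -0.2, 0.0]
grip_width: 23.2
finger_force: 0.0
mz 0.01 yaw -1.312 j6 2.48 w 23.2 ff 0 [-0.6 -0.2  0. ] t 28.1
shift [204.2 125.4   3.1] | 240 turn [0. 0. 0.] at [ 559.  -156.5  257. ] yaw -1.312 j [-0.41  0.42  1.32 -0.    1.4   2.48] F [-0.6 -0.2  0. ] w 23.2 ff 0.0 t 28.1
grip 270.0 (array([ 550.26205521, -162.73375153,  266.59466656,   -0.55583402]), np.float64(2.019375453885258))
```

View pics/k4.png

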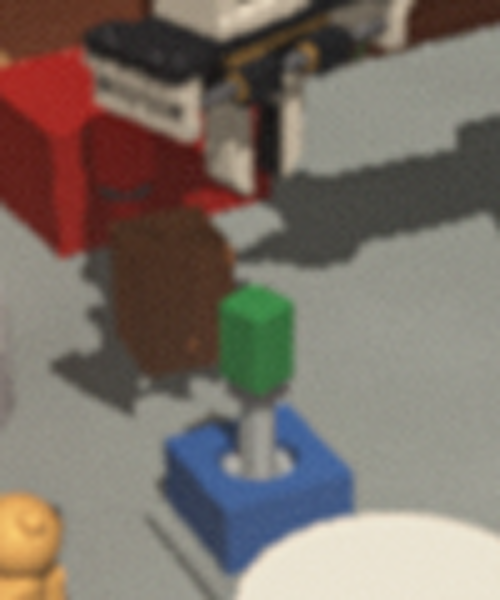

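The picture shows the key still standing in the socket, grip at (256,340), with the empty fingers above it: the grip slipped off during the lift. I will measure the grip's yaw and regrip.

```bash

python3 -m jog '[[0,0,0,0,0,0],[0,0,0,0,0,0],[0,0,0,0,0,0],[0,0,0,0,0,0],[0,0,0,0,0,0],[0,0,0,0,0,0]]' 100 >/dev/null
python3 - <<'E'
from h import *
need(558.5,-156,131)
ims={n:bot.capture(n) for n in C}
m={"scene":cmask(ims["scene"],*GREEN,proj("scene",[559,-155,147])[0])}
for y in(-.3,0,.3,.6,.9):print("grip",m["scene"].sum(),fit(m,lambda v:box(v[0],v[1],146.5,v[2],34,55),[559,-153,y],[5,5,.2]))
u,v=proj("scene",[559,-155,170])[0].astype(int);a=cv2.resize(ims["scene"][v-15:v+35,u-25:u+25],(400,400),interpolation=cv2.INTER_CUBIC)
u,v=proj("top",[559,-155,150])[0].astype(int);b=cv2.resize(ims["top"][v-40:v+40,u-40:u+40],(400,400),interpolation=cv2.INTER_CUBIC)
cv2.imwrite("pics/k5.png",np.hstack([a,b])[:,:,::-1])
E
```

```text
shift [ -0.   -0.4 122.6] | 0 turn [0. 0. 0.] at [ 558.1 -156.1  253.6] yaw -1.311 j [-0.41  0.43  1.32  0.    1.39  2.48] F [-0.1  0.1  0.3] w 66.7 ff 0.0 t 28.8
grip 269.0 (array([ 5.60346011e+02, -1.54393308e+02, -1.97843117e-01]), np.float64(0.12304103797652889))
grip 269.0 (array([ 5.60290099e+02, -1.55334171e+02, -2.34436412e-01]), np.float64(0.11788031197609154))
grip 269.0 (array([ 559.54700558, -156.4237129 ,    0.73909974]), np.float64(0.12034404840002917))
grip 269.0 (array([ 560.61595654, -154.64556628,    0.73757923]), np.float64(0.11785115533202128))
grip 269.0 (array([ 560.32919675, -155.07776351,    0.73932298]), np.float64(0.11716597419637001))
```

View pics/k5.png

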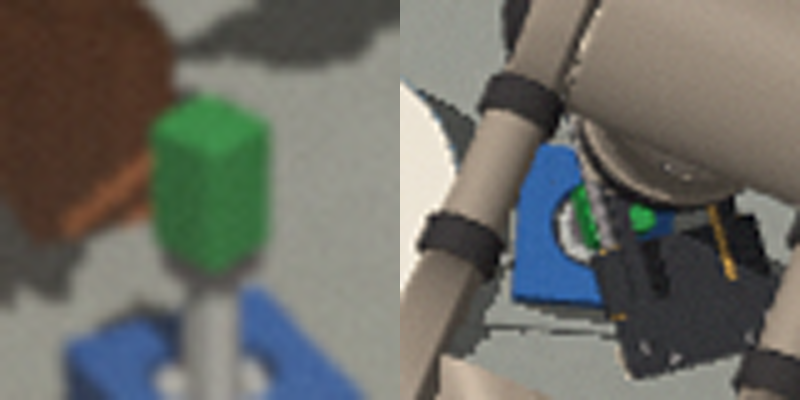

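The left crop shows the grip corner-on, which puts its face yaw at about 0.25 (that is, -1.32). This matches the tool, so descend, regrip, recheck the stop and pull gently.

```bash

python3 -m jog '[[0,0,30,0,0,0],[0,0,30,0,0,0],[0,0,30,0,0,0],[0,0,20,0,0,0],[0,0,13,0,0,0],[0,0,0,0,0,0]]'|sed -n 2,6p
python3 -m jog '[[0,0,0,0,0,0],[0,0,0,0,0,0],[0,0,0,0,0,0],[0,0,0,0,0,0],[0,0,0,0,0,0],[0,0,0,0,0,0],[0,0,0,0,0,0],[0,0,0,0,0,0],[0,0,0,0,0,0]]' 20|sed -n 2,6p
python3 mz.py
python3 -m jog '[[0,0,0,0,0,0.05],[0,0,0,0,0,0.05],[0,0,0,0,0,0.05],[0,0,0,0,0,0.05]]'>/dev/null;python3 mz.py
python3 -m jog '[[0,0,0,0,0,0.05],[0,0,0,0,0,0.05],[0,0,0,0,0,0]]'>/dev/null;python3 mz.py
```

```text
tool_pos: [557.3, -155.8, 129.1]
tcp_rot: [3.139, 0.002, -1.311]
contact_force: [0.6, -0.1, 0.6]
grip_width: 91.8
finger_force: 0.0
tool_pos: [557.9, -156.1, 130.7]
tcp_rot: [3.141, 0.0, -1.311]
contact_force: [-1.7, -0.1, 0.8]
grip_width: 33.8
finger_force: 29.8
mz 0.09 yaw -1.311 j6 2.48 w 33.8 ff 30 [-1.7 -0.1  0.8] t 30.4
mz 0.19 yaw -1.513 j6 2.68 w 34.2 ff 30 [-2.7  0.3  0.8] t 30.8
mz 0.69 yaw -1.610 j6 2.78 w 34.0 ff 30 [-1.8  0.8  1.4] t 31.1
```

```bash

python3 -m jog '[[0,0,0,0,0,0.05],[0,0,0,0,0,0]]'>/dev/null;python3 mz.py
python3 -m jog '[[0,0,0,0,0,-0.1],[0,0,0,0,0,-0.1],[0,0,0,0,0,-0.1],[0,0,0,0,0,-0.02],[0,0,0,0,0,0]]'>/dev/null;python3 mz.py
python3 -m jog '[[0,0,-1,0,0,0],[0,0,-1,0,0,0],[0,0,0,0,0,0]]'>/dev/null;python3 mz.py
python3 -m jog '[[0,0,-1,0,0,0],[0,0,-2,0,0,0],[0,0,0,0,0,0]]'>/dev/null;python3 mz.py
```

```text
mz 0.23 yaw -1.660 j6 2.83 w 34.8 ff 30 [-1.1 -1.3  2.3] t 31.2
mz -0.04 yaw -1.343 j6 2.51 w 33.8 ff 30 [ 1.9 -1.2 -0.4] t 31.8
mz -0.06 yaw -1.342 j6 2.51 w 34.1 ff 30 [  5.2  -2.6 -13.3] t 32.0
mz 0.19 yaw -1.342 j6 2.51 w 34.0 ff 30 [  9.   -3.6 -27.5] t 32.4
```

```bash
cat >> mz.py <<'E'
print("  m",o["moment"].round(2),"p",o["tool_pos"].round(1),o["tcp_rot"].round(3))
E
python3 -m jog '[[0,0,1,0,0,0],[0.6,-1,1,0,0,0],[0,0,0,0,0,0]]'>/dev/null;python3 mz.py
python3 -m jog '[[0.5,-0.8,0,0,0,0],[0,0,0,0,0,0]]'>/dev/null;python3 mz.py
python3 -m jog '[[0,0,-1.5,0,0,0],[0,0,0,0,0,0]]'>/dev/null;python3 mz.py
```

```text
mz 0.25 yaw -1.341 j6 2.51 w 34.2 ff 30 [  3.6  -1.4 -19.9] t 32.6
  m [-0.04 -0.61  0.25] p [ 558.  -155.7  131.4] [ 3.138e+00  3.000e-03 -1.341e+00]
mz 0.25 yaw -1.341 j6 2.51 w 34.1 ff 30 [  0.8   0.1 -26.2] t 32.9
  m [ 0.26 -0.21  0.25] p [ 558.4 -155.8  131.5] [ 3.137  0.004 -1.341]
mz 0.25 yaw -1.341 j6 2.51 w 33.8 ff 30 [  4.2  -1.2 -34.4] t 33.0
  m [ 0.12 -0.89  0.25] p [ 558.3 -155.7  131.7] [ 3.137  0.004 -1.341]
```

```bash

python3 -m jog '[[0,0,2.5,0,0,0],[0,0,0,0,0,-0.06],[0,0,0,0,0,0]]'>/dev/null;python3 mz.py
python3 -m jog '[[0,0,0,0,0,0],[0,0,0,0,0,0],[0,0,0,0,0,0],[0,0,0,0,0,0]]' 70 >/dev/null;python3 mz.py
python3 -m jog '[[0,0,0,0,0,0],[0,0,0,0,0,0],[0,0,0,0,0,0],[0,0,0,0,0,0],[0,0,0,0,0,0],[0,0,0,0,0,0],[0,0,0,0,0,0]]' 20 >/dev/null;python3 mz.py
python3 -m jog '[[0,0,-1,0,0,0],[0,0,-1,0,0,0],[0,0,0,0,0,0]]'>/dev/null;python3 mz.py
```

```text
mz 0.05 yaw -1.281 j6 2.45 w 33.8 ff 30 [ -1.    1.4 -21.9] t 33.4
  m [0.49 0.3  0.05] p [ 558.8 -156.   131.7] [ 3.139e+00  3.000e-03 -1.281e+00]
mz 0.00 yaw -1.282 j6 2.45 w 60.9 ff 0 [-0.4 -1.3  0.3] t 33.8
  m [0.07 0.19 0.  ] p [ 561.2 -157.3  134.6] [-3.138e+00 -3.000e-03 -1.282e+00]
mz -0.01 yaw -1.281 j6 2.45 w 33.8 ff 30 [-4.7 -2.3  3.7] t 34.5
  m [-0.27  1.19 -0.01] p [ 559.4 -157.   132.7] [ 3.14   0.    -1.281]
mz 0.03 yaw -1.281 j6 2.45 w 33.8 ff 30 [ -1.7  -4.4 -16.4] t 34.8
  m [-0.9   0.25  0.03] p [ 559.3 -156.8  132.8] [ 3.139e+00  2.000e-03 -1.281e+00]
```

```bash

python3 -m jog '[[-1,1.6,2,0,0,0],[0,0,0,0,0,0],[0,0,0,0,0,0]]'>/dev/null;python3 mz.py
python3 -m jog '[[0,0,0,0,0,-0.06],[0,0,0,0,0,0]]'>/dev/null;python3 mz.py
python3 -m jog '[[0,0,0,0,0,0.06],[0,0,0,0,0,0.06],[0,0,0,0,0,0]]'>/dev/null;python3 mz.py
python3 -m jog '[[0,0,0,0,0,-0.06],[0,0,0,0,0,0]]'>/dev/null;python3 mz.py
```

```text
mz 0.03 yaw -1.281 j6 2.45 w 34.1 ff 30 [-0.2 -5.6 -9.6] t 35.0
  m [-1.   -0.21  0.03] p [ 558.8 -156.6  132.8] [-3.140e+00 -1.000e-03 -1.281e+00]
mz 0.07 yaw -1.221 j6 2.39 w 33.9 ff 30 [  1.6  -4.  -10.8] t 35.2
  m [-0.89 -0.29  0.07] p [ 558.8 -156.5  132.8] [-3.140e+00 -1.000e-03 -1.221e+00]
mz -0.08 yaw -1.343 j6 2.51 w 34.1 ff 30 [  1.5  -5.1 -10.4] t 35.5
  m [-1.11 -0.34 -0.08] p [ 558.7 -156.5  132.8] [-3.141e+00 -1.000e-03 -1.343e+00]
mz 0.02 yaw -1.280 j6 2.45 w 33.8 ff 30 [  1.9  -4.8 -11.1] t 35.8
  m [-1.05 -0.44  0.02] p [ 558.7 -156.5  132.8] [-3.141e+00 -1.000e-03 -1.280e+00]
```

```bash

python3 -m jog '[[1.6,0,1.5,0,0,0],[0,0,0,0,0,0],[0,0,0,0,0,0]]'>/dev/null;python3 mz.py
python3 -m jog '[[1,0,0,0,0,0],[0,0,0,0,0,0],[0,0,0,0,0,0]]'>/dev/null;python3 mz.py
```

```text
mz 0.01 yaw -1.282 j6 2.44 w 33.8 ff 30 [-3.1  1.8  7.4] t 36.0
  m [0.53 0.74 0.01] p [ 558.9 -157.1  132.7] [-3.140e+00  1.000e-03 -1.282e+00]
mz 0.03 yaw -1.281 j6 2.44 w 33.7 ff 30 [-4.   4.4  7.4] t 36.4
  m [0.89 0.83 0.03] p [ 559.  -157.5  132.7] [-3.140e+00  2.000e-03 -1.281e+00]
```

```bash

python3 -m jog '[[-1.4,0.7,-1,0,0,0],[0,0,0,0,0,0],[0,0,0,0,0,0]]'>/dev/null;python3 mz.py
python3 -m jog '[[0,0,-0.7,0,0,0.06],[0,0,0,0,0,-0.06],[0,0,0,0,0,0]]'>/dev/null;python3 mz.py
python3 -m jog '[[0,0,-0.7,0,0,0.06],[0,0,0,0,0,-0.06],[0,0,0,0,0,0]]'>/dev/null;python3 mz.py
```

```text
mz -0.00 yaw -1.281 j6 2.44 w 33.7 ff 30 [2.1 2.5 0.8] t 36.6
  m [ 0.61 -0.46 -0.  ] p [ 558.7 -157.3  132.7] [-3.14  -0.    -1.281]
mz 0.04 yaw -1.281 j6 2.44 w 33.8 ff 30 [ 5.3  1.9 -3.5] t 37.0
  m [ 0.65 -1.08  0.04] p [ 558.7 -157.3  132.7] [-3.14   0.    -1.281]
mz -0.05 yaw -1.282 j6 2.44 w 33.7 ff 30 [ 5.2  1.6 -7.7] t 37.2
  m [ 0.55 -1.47 -0.05] p [ 558.6 -157.3  132.8] [-3.140e+00  1.000e-03 -1.282e+00]
```

```bash

python3 -m jog '[[-0.5,-0.9,0,0,0,0],[0,0,0,0,0,0],[0,0,0,0,0,0]]'>/dev/null;python3 mz.py
python3 -m jog '[[0,-0.4,-0.7,0,0,0.06],[0,0,0,0,0,-0.06],[0,0,0,0,0,0]]'>/dev/null;python3 mz.py
python3 -m jog '[[0,-0.4,-0.7,0,0,0.06],[0,0,0,0,0,-0.06],[0,0,0,0,0,0]]'>/dev/null;python3 mz.py
python3 -m jog '[[0,-0.4,-0.7,0,0,0.06],[0,0,0,0,0,-0.06],[0,0,0,0,0,0]]'>/dev/null;python3 mz.py
```

```text
mz -0.07 yaw -1.282 j6 2.45 w 33.9 ff 30 [  4.8  -1.  -12.8] t 37.5
  m [-0.04 -1.34 -0.07] p [ 558.7 -157.   132.8] [ 3.141  0.    -1.282]
mz -0.00 yaw -1.280 j6 2.45 w 34.0 ff 30 [  5.2  -0.9 -15.7] t 37.9
  m [-0.22 -1.45 -0.  ] p [ 558.7 -157.   132.9] [ 3.14e+00  1.00e-03 -1.28e+00]
mz 0.03 yaw -1.280 j6 2.45 w 33.9 ff 30 [  6.1  -1.4 -18.4] t 38.1
  m [-0.37 -1.49  0.03] p [ 558.7 -156.8  132.9] [ 3.139e+00  1.000e-03 -1.280e+00]
mz -0.02 yaw -1.280 j6 2.45 w 34.0 ff 30 [  5.4  -2.3 -21.6] t 38.5
  m [-0.43 -1.45 -0.02] p [ 558.7 -156.6  133. ] [ 3.138e+00  2.000e-03 -1.280e+00]
```

```bash

python3 -m jog '[[0.3,-1.2,0,0,0,0],[0,0,0,0,0,0.05],[0,0,0,0,0,-0.05]]'>/dev/null;python3 mz.py
python3 -m jog '[[0.3,-1.2,0,0,0,0],[0,0,0,0,0,0.05],[0,0,0,0,0,-0.05]]'>/dev/null;python3 mz.py
python3 -m jog '[[0,-1,0,0,0,0],[0,0,0,0,0,0.05],[0,0,0,0,0,-0.05]]'>/dev/null;python3 mz.py
```

```text
mz -0.26 yaw -1.283 j6 2.45 w 33.5 ff 30 [  2.3  -2.7 -22.7] t 38.8
  m [-0.65 -0.74 -0.26] p [ 559.  -156.5  133. ] [ 3.136e+00  3.000e-03 -1.283e+00]
mz -0.24 yaw -1.283 j6 2.45 w 34.1 ff 30 [ -2.   -4.5 -25.3] t 39.0
  m [-0.87  0.22 -0.24] p [ 559.3 -156.4  133. ] [ 3.134  0.004 -1.283]
mz -0.24 yaw -1.283 j6 2.45 w 34.4 ff 30 [ -3.4  -5.2 -22.8] t 39.4
  m [-1.06  0.75 -0.24] p [ 559.6 -156.3  133. ] [ 3.133  0.004 -1.283]
```

```bash

cat >> mz.py <<'E'
F,M=o["contact_force"],o["moment"];print("  Msock",round(M[0]-.09*F[1],2),round(M[1]+.09*F[0],2))
E
python3 -m jog '[[1,0.7,0,0,0,0.03],[0,0,0,0,0,0]]'>/dev/null;python3 mz.py
python3 -m jog '[[0,0,-1,0,0,0],[0,0,0,0,0,0]]'>/dev/null;python3 mz.py
```

```text
mz 0.12 yaw -1.314 j6 2.48 w 33.5 ff 30 [ -4.   -2.4 -25.2] t 39.5
  m [-0.38  0.87  0.12] p [ 559.6 -156.6  133. ] [ 3.134  0.005 -1.314]
  Msock -0.16 0.51
mz 0.20 yaw -1.313 j6 2.48 w 34.0 ff 30 [ -1.8  -3.8 -31.6] t 39.8
  m [-0.56  0.34  0.2 ] p [ 559.6 -156.5  133.1] [ 3.133  0.005 -1.313]
  Msock -0.22 0.18
```

```bash

python3 -m jog '[[0.4,0.3,0,0,0,-0.017],[0,0,0,0,0,0]]'>/dev/null;python3 mz.py
python3 -m jog '[[0,0,0,0,0,0.02],[0,0,0,0,0,-0.02],[0,0,0,0,0,-0.02],[0,0,0,0,0,0.02],[0,0,0,0,0,0]]'>/dev/null;python3 mz.py
```

```text
mz -0.13 yaw -1.297 j6 2.46 w 34.0 ff 30 [ -1.9  -1.8 -32.7] t 40.0
  m [-0.31  0.24 -0.13] p [ 559.5 -156.7  133.1] [ 3.134  0.006 -1.297]
  Msock -0.14 0.07
mz 0.07 yaw -1.297 j6 2.46 w 34.2 ff 30 [ -1.7  -2.1 -31.6] t 40.5
  m [-0.27  0.24  0.07] p [ 559.5 -156.6  133.1] [ 3.134  0.006 -1.297]
  Msock -0.08 0.08
```

```bash

python3 -m jog '[[-0.3,1.1,2,0,0,0],[-0.3,1.1,2,0,0,0],[-0.3,1.1,2,0,0,0],[0,0,0,0,0,0.03],[0,0,0,0,0,-0.03],[0,0,0,0,0,0]]'>/dev/null;python3 mz.py
python3 -m jog '[[0,0,1,0,0,0.05],[0,0,0,0,0,-0.05],[0,0,0,0,0,0]]'>/dev/null;python3 mz.py
```

```text
mz -0.09 yaw -1.295 j6 2.46 w 34.1 ff 30 [-5.2  1.6 -3.7] t 41.0
  m [ 0.66  1.41 -0.09] p [ 559.1 -157.3  132.9] [-3.141  0.    -1.295]
  Msock 0.52 0.93
mz -0.03 yaw -1.294 j6 2.46 w 33.7 ff 30 [-6.9  1.9  2. ] t 41.4
  m [ 0.68  1.83 -0.03] p [ 559.2 -157.5  132.8] [-3.140e+00 -1.000e-03 -1.294e+00]
  Msock 0.51 1.21
```

```bash

python3 -m jog '[[-0.5,2,0.5,0,0,0],[0,0,0,0,0,0.05],[0,0,0,0,0,-0.05],[0,0,0,0,0,0]]'>/dev/null;python3 mz.py
python3 -m jog '[[0,0,0,0,0,0.05],[0,0,0,0,0,0]]'>/dev/null;python3 mz.py
python3 -m jog '[[0,0,0,0,0,-0.05],[0,0,0,0,0,-0.05],[0,0,0,0,0,0]]'>/dev/null;python3 mz.py
python3 -m jog '[[0,0,0,0,0,0.05],[0,0,0,0,0,0]]'>/dev/null;python3 mz.py
```

```text
mz -0.02 yaw -1.295 j6 2.46 w 33.6 ff 30 [-3.4  4.2  7.6] t 41.8
  m [ 1.07  1.07 -0.02] p [ 558.7 -157.7  132.8] [-3.136e+00 -2.000e-03 -1.295e+00]
  Msock 0.69 0.76
mz 0.14 yaw -1.347 j6 2.51 w 33.6 ff 30 [-4.   3.9  7.9] t 42.0
  m [1.06 1.09 0.14] p [ 558.7 -157.8  132.8] [-3.137e+00 -2.000e-03 -1.347e+00]
  Msock 0.71 0.73
mz -0.05 yaw -1.245 j6 2.41 w 34.0 ff 30 [-3.9  3.7  6.9] t 42.2
  m [ 1.13  1.02 -0.05] p [ 558.8 -157.7  132.8] [-3.136e+00 -3.000e-03 -1.245e+00]
  Msock 0.8 0.67
mz 0.08 yaw -1.297 j6 2.46 w 34.1 ff 30 [-3.2  4.4  7.5] t 42.5
  m [1.03 1.04 0.08] p [ 558.8 -157.8  132.8] [-3.137e+00 -3.000e-03 -1.297e+00]
  Msock 0.64 0.76
```

```bash

python3 -m jog '[[0,0,0,0,0,0],[0,0,0,0,0,0],[0,0,0,0,0,0],[0,0,0,0,0,0],[0,0,0,0,0,0]]' 80 >/dev/null
python3 mz.py; python3 -c "
from h import *
need(558.3,-155.9,133,-1.297)"
```

```text
mz 0.02 yaw -1.295 j6 2.46 w 69.5 ff 0 [-1.6 -0.3 -0.2] t 43.0
  m [0.12 0.12 0.02] p [ 557.4 -158.1  129.3] [-3.141 -0.    -1.295]
  Msock 0.15 -0.03
shift [-1.8 -1.5 -3.7] | 2 turn [-0.    -0.     0.002] at [ 557.4 -158.1  129.3] yaw -1.295 j [-0.41  0.53  1.51  0.    1.1   2.46] F [-1.6 -0.3 -0.2] w 69.5 ff 0.0 t 43.0
```

```bash

python3 -m jog '[[-1.9,-1.4,-1.7,0,0,0],[0,0,0,0,0,0],[0,0,0,0,0,0],[0,0,0,0,0,0],[0,0,0,0,0,0],[0,0,0,0,0,0],[0,0,0,0,0,0],[0,0,0,0,0,0],[0,0,0,0,0,0],[0,0,0,0,0,0]]' 20 >/dev/null;python3 mz.py
python3 -m jog '[[0,0,0,0,0,0.04],[0,0,0,0,0,-0.04],[0,0,0,0,0,-0.04],[0,0,0,0,0,0.04],[0,0,0,0,0,0]]' >/dev/null;python3 mz.py
python3 -m jog '[[0,0,-0.7,0,0,0],[0,0,0,0,0,0]]' >/dev/null;python3 mz.py
python3 -m jog '[[0,0,-0.7,0,0,0],[0,0,0,0,0,0]]' >/dev/null;python3 mz.py
```

```text
mz 0.04 yaw -1.294 j6 2.46 w 34.0 ff 30 [ 0.8  0.2 -0.8] t 44.0
  m [ 0.16 -0.2   0.04] p [ 558.1 -155.7  130.9] [-3.141  0.    -1.294]
  Msock 0.15 -0.13
mz 0.00 yaw -1.294 j6 2.46 w 33.9 ff 30 [ 0.5 -0.  -1.5] t 44.5
  m [ 0.15 -0.26  0.  ] p [ 558.1 -155.6  130.9] [-3.141  0.    -1.294]
  Msock 0.15 -0.22
mz 0.04 yaw -1.294 j6 2.46 w 33.7 ff 30 [ 3.2 -0.4 -8.5] t 44.6
  m [ 0.09 -0.78  0.04] p [ 558.1 -155.6  130.9] [ 3.141  0.    -1.294]
  Msock 0.13 -0.49
mz 0.03 yaw -1.294 j6 2.46 w 34.1 ff 30 [  5.5  -1.4 -13.7] t 44.9
  m [-0.01 -1.34  0.03] p [ 558.  -155.5  131. ] [ 3.141e+00  1.000e-03 -1.294e+00]
  Msock 0.12 -0.85
```

```bash

python3 -m jog '[[0,0,1.4,0,0,0],[0,0,0,0,0,0]]' >/dev/null; python3 mz.py
python3 -m jog '[[0,0,0,0,0,0],[0,0,0,0,0,0],[0,0,0,0,0,0],[0,0,0,0,0,0],[0,0,0,0,0,0],[0,0,0,0,0,0]]' 100 >/dev/null
python3 -m jog '[[0,0,0,0,0,-0.143],[0,0,0,0,0,-0.143],[0,0,0,0,0,-0.143],[0,0,0,0,0,-0.143],[0,0,0,0,0,-0.143],[0,0,0,0,0,-0.143],[0,0,0,0,0,-0.143],[0,0,0,0,0,-0.143],[0,0,0,0,0,-0.143],[0,0,0,0,0,-0.143],[0,0,0,0,0,-0.141],[0,0,0,0,0,0]]'|sed -n 2,4p;  python3 -c "
from h import *
need(558.2,-155.8,131,.277)"
```

```text
mz 0.06 yaw -1.294 j6 2.46 w 34.0 ff 30 [ 3.2  0.6 -6.8] t 45.0
  m [ 0.15 -0.72  0.06] p [ 558.  -155.6  130.9] [-3.142  0.    -1.294]
  Msock 0.1 -0.43
tool_pos: [558.0, -155.7, 130.9]
tcp_rot: [-3.142, 0.0, 0.278]
contact_force: [-0.7, 1.0, 0.2]
shift [ 0.1  0.2 -0.1] | 0 turn [-0.     0.     0.001] at [ 558.  -155.7  130.9] yaw 0.278 j [-0.4   0.53  1.5   0.    1.11  0.89] F [-0.7  1.   0.2] w 92.0 ff 0.0 t 46.9
```

```bash

python3 -m jog '[[0,0,0,0,0,0],[0,0,0,0,0,0],[0,0,0,0,0,0],[0,0,0,0,0,0],[0,0,0,0,0,0],[0,0,0,0,0,0],[0,0,0,0,0,0],[0,0,0,0,0,0],[0,0,0,0,0,0],[0,0,0,0,0,0]]' 20 >/dev/null;python3 mz.py
python3 -m jog '[[0,0,-0.7,0,0,0],[0,0,0,0,0,0],[0,0,0,0,0,0]]' >/dev/null;python3 mz.py
python3 -m jog '[[0,0,-0.7,0,0,0],[0,0,0,0,0,0],[0,0,0,0,0,0]]' >/dev/null;python3 mz.py
python3 -m jog '[[0,0,-0.7,0,0,0],[0,0,0,0,0,0],[0,0,0,0,0,0]]' >/dev/null;python3 mz.py
```

```text
mz 0.07 yaw 0.277 j6 0.89 w 33.9 ff 30 [ 0.1 -1.7 -0.4] t 47.9
  m [-0.38  0.16  0.07] p [ 558.1 -156.   131. ] [ 3.141 -0.     0.277]
  Msock -0.23 0.17
mz 0.09 yaw 0.277 j6 0.89 w 33.7 ff 30 [ 2.5 -3.8 -8. ] t 48.1
  m [-0.78 -0.46  0.09] p [ 558.1 -156.   131.1] [3.141 0.    0.277]
  Msock -0.43 -0.23
mz 0.04 yaw 0.277 j6 0.89 w 33.7 ff 30 [  3.7  -4.8 -13.1] t 48.5
  m [-1.02 -0.77  0.04] p [ 558.  -156.   131.1] [-3.141e+00  1.000e-03  2.770e-01]
  Msock -0.58 -0.44
mz 0.05 yaw 0.277 j6 0.89 w 33.7 ff 30 [  5.9  -5.1 -16.3] t 48.8
  m [-1.19 -1.06  0.05] p [ 557.8 -155.9  131.2] [-3.141e+00  1.000e-03  2.770e-01]
  Msock -0.73 -0.53
```

```bash

python3 -m jog '[[2,0,0,0,0,0],[-4,0,0,0,0,0],[4,0,0,0,0,0],[-4,0,0,0,0,0],[2,2,0,0,0,0],[0,-4,0,0,0,0],[0,4,0,0,0,0],[0,-4,0,0,0,0],[0,2,0,0,0,0],[0,0,0,0,0,0]]' >/dev/null;python3 mz.py
python3 -m jog '[[2,0,-0.5,0,0,0.05],[-2,2,0,0,0,-0.05],[-2,-2,0,0,0,0.05],[2,-2,0,0,0,-0.05],[2,2,-0.5,0,0,0.05],[-2,2,0,0,0,-0.05],[-2,-2,0,0,0,0.05],[2,-2,0,0,0,-0.05],[0,2,0,0,0,0],[0,0,0,0,0,0]]' >/dev/null;python3 mz.py
```

```text
mz 0.05 yaw 0.277 j6 0.89 w 33.8 ff 30 [  2.4  -4.6 -17.6] t 49.8
  m [-1.2  -0.14  0.05] p [ 557.3 -155.9  131.7] [-3.141e+00  2.000e-03  2.770e-01]
  Msock -0.78 0.07
mz -0.01 yaw 0.277 j6 0.89 w 33.8 ff 30 [  2.5  -5.5 -19.5] t 50.8
  m [-1.35 -0.25 -0.01] p [ 557.1 -156.   132.3] [-3.141e+00  3.000e-03  2.770e-01]
  Msock -0.85 -0.02
```

```bash
cat > gc.py <<'E'
from h import *
a=[cmask(bot.capture("scene"),*GREEN,proj("scene",[559,-155,147])[0]) for _ in range(3)]
for m in a[-1:]:
    y,x=np.nonzero(m);print("green",x.mean().round(2),y.mean().round(2),m.sum(),y.min(),y.max())
E
python3 gc.py
python3 -m jog '[[1.5,0,-1,0,0,0],[-3,0,0,0,0,0],[3,0,-1,0,0,0],[-3,0,0,0,0,0],[3,0,-1,0,0,0],[-3,0,0,0,0,0],[3,0,0,0,0,0],[-3,0,0,0,0,0],[1.5,0,0,0,0,0],[0,0,0,0,0,0]]' >/dev/null;python3 mz.py;python3 gc.py
```

```text
green 237.42 162.51 170.0 152 172
mz -0.04 yaw 0.277 j6 0.89 w 34.1 ff 30 [  4.3  -7.5 -33.3] t 51.9
  m [-2.   -0.57 -0.04] p [ 556.1 -156.   133. ] [-3.139  0.006  0.277]
  Msock -1.33 -0.18
green 237.74 162.44 170.0 152 172
```

```bash

python3 -m jog '[[1,0,2,0,0,0],[1,0,2,0,0,0],[0,0,1,0,0,0],[0,0,0,0,0,0],[0,0,0,0,0,0]]' >/dev/null;python3 mz.py
python3 -m jog '[[0,0,0,0,0,-0.03],[0,0,0,0,0,0]]' >/dev/null;python3 mz.py|head -1
python3 -m jog '[[0,0,0,0,0,-0.03],[0,0,0,0,0,0]]' >/dev/null;python3 mz.py|head -1
python3 -m jog '[[0,0,0,0,0,-0.03],[0,0,0,0,0,0]]' >/dev/null;python3 mz.py|head -1
python3 -m jog '[[0,0,0,0,0,0.06],[0,0,0,0,0,0.06],[0,0,0,0,0,0]]' >/dev/null;python3 mz.py|head -1
python3 -m jog '[[0,0,0,0,0,0.03],[0,0,0,0,0,0]]' >/dev/null;python3 mz.py|head -1
python3 -m jog '[[0,0,0,0,0,0.03],[0,0,0,0,0,0]]' >/dev/null;python3 mz.py|head -1
```

```text
mz 0.05 yaw 0.277 j6 0.89 w 34.2 ff 30 [-5.1 -5.2 -2.3] t 52.5
  m [-1.11  1.3   0.05] p [ 558.6 -155.7  132.8] [3.141e+00 3.000e-03 2.770e-01]
  Msock -0.64 0.85
mz -0.09 yaw 0.307 j6 0.86 w 33.7 ff 30 [-3.7 -5.1 -3. ] t 52.8
mz -0.12 yaw 0.337 j6 0.83 w 34.0 ff 30 [-4.9 -5.  -3.6] t 53.0
mz -0.10 yaw 0.367 j6 0.80 w 33.8 ff 30 [-4.6 -5.7 -2.9] t 53.1
mz -0.06 yaw 0.245 j6 0.92 w 33.7 ff 30 [-5.6 -5.2 -2.3] t 53.5
mz 0.16 yaw 0.217 j6 0.95 w 34.0 ff 30 [-4.5 -4.9 -2.9] t 53.6
mz 0.12 yaw 0.187 j6 0.98 w 33.4 ff 30 [-4.2 -4.7 -3. ] t 53.9
```

```bash

python3 -m jog '[[-1.5,1.2,0,0,0,-0.08],[0,0,0,0,0,0],[0,0,0,0,0,0]]' >/dev/null;python3 mz.py
python3 -m jog '[[0,0,-0.5,0,0,0.08],[0,0,0,0,0,-0.16],[0,0,-0.5,0,0,0.16],[0,0,0,0,0,-0.16],[0,0,-0.5,0,0,0.16],[0,0,0,0,0,-0.16],[0,0,0,0,0,0.16],[0,0,0,0,0,-0.16],[0,0,0,0,0,0.08],[0,0,0,0,0,0]]' >/dev/null;python3 mz.py;python3 gc.py
```

```text
mz 0.10 yaw 0.265 j6 0.90 w 33.8 ff 30 [-3.7 -0.4 -0.1] t 54.1
  m [0.21 0.99 0.1 ] p [ 558.3 -156.1  132.8] [-3.141  0.     0.265]
  Msock 0.25 0.66
mz -0.07 yaw 0.255 j6 0.91 w 34.0 ff 30 [-1.  -0.8 -9.8] t 55.1
  m [-0.02  0.42 -0.07] p [ 558.2 -156.1  132.8] [-3.14e+00  1.00e-03  2.55e-01]
  Msock 0.05 0.33
green 237.42 162.79 169.0 153 172
```

```bash

python3 -m jog '[[0.4,0.2,-0.7,0,0,0.06],[0,0,0,0,0,-0.12],[0,0,0,0,0,0.06],[0,0,0,0,0,0]]' >/dev/null;python3 mz.py
python3 -m jog '[[0.4,0.2,-0.7,0,0,0.06],[0,0,0,0,0,-0.12],[0,0,0,0,0,0.06],[0,0,0,0,0,0]]' >/dev/null;python3 mz.py
python3 -m jog '[[0.4,0.2,-0.7,0,0,0.06],[0,0,0,0,0,-0.12],[0,0,0,0,0,0.06],[0,0,0,0,0,0]]' >/dev/null;python3 mz.py; python3 gc.py
```

```text
mz -0.00 yaw 0.256 j6 0.91 w 33.6 ff 30 [ -0.8   0.1 -16.7] t 55.7
  m [ 0.1   0.29 -0.  ] p [ 558.3 -156.2  132.9] [-3.14e+00  2.00e-03  2.56e-01]
  Msock 0.08 0.22
mz -0.01 yaw 0.257 j6 0.91 w 33.7 ff 30 [ -0.7  -0.5 -22.9] t 56.1
  m [-0.05  0.22 -0.01] p [ 558.4 -156.2  133. ] [-3.139e+00  3.000e-03  2.570e-01]
  Msock 0.0 0.16
mz 0.06 yaw 0.257 j6 0.91 w 33.8 ff 30 [  0.3  -1.2 -26.8] t 56.5
  m [-0.12  0.05  0.06] p [ 558.5 -156.2  133. ] [-3.138  0.004  0.257]
  Msock -0.01 0.08
green 237.22 162.62 165.0 153 172
```

```bash

python3 -m jog '[[-0.8,-0.4,1.4,0,0,0],[0,0,0,0,0,0],[0,0,0,0,0,0]]' >/dev/null;python3 mz.py
python3 -m jog '[[0,1.4,0,0.015,0,0],[0,1.4,0,0.015,0,0],[0,0,0,0,0,0]]' >/dev/null;python3 mz.py
python3 -m jog '[[0,-2.8,0,-0.03,0,0],[0,-2.8,0,-0.03,0,0],[0,0,0,0,0,0]]' >/dev/null;python3 mz.py
python3 -m jog '[[0,2.8,0,0.03,0,0],[-1.4,0,0,0,0.015,0],[-1.4,0,0,0,0.015,0],[0,0,0,0,0,0]]' >/dev/null;python3 mz.py
python3 -m jog '[[2.8,0,0,0,-0.03,0],[2.8,0,0,0,-0.03,0],[0,0,0,0,0,0]]' >/dev/null;python3 mz.py
python3 -m jog '[[-2.8,0,0,0,0.03,0],[0,0,0,0,0,0],[0,0,0,0,0,0]]' >/dev/null;python3 mz.py;python3 gc.py
```

```text
mz 0.07 yaw 0.258 j6 0.91 w 33.9 ff 30 [ -0.9   0.2 -26.1] t 57.0
  m [0.15 0.27 0.07] p [ 558.3 -156.2  133. ] [-3.14e+00  2.00e-03  2.58e-01]
  Msock 0.13 0.19
mz 0.09 yaw 0.257 j6 0.88 w 33.8 ff 30 [ -2.    3.6 -25.2] t 57.2
  m [-0.03  0.26  0.09] p [ 559.  -158.8  133. ] [-3.109e+00  2.000e-03  2.570e-01]
  Msock -0.36 0.08
mz 0.07 yaw 0.258 j6 0.94 w 33.9 ff 30 [ -0.3  -3.7 -29.2] t 57.5
  m [0.03 0.31 0.07] p [ 557.6 -153.3  133.2] [3.11e+00 2.00e-03 2.58e-01]
  Msock 0.36 0.29
mz 0.03 yaw 0.257 j6 0.89 w 33.5 ff 30 [  2.5   1.6 -29.4] t 58.0
  m [0.08 0.02 0.03] p [ 556.1 -156.6  133.4] [ 3.141 -0.03   0.257]
  Msock -0.06 0.24
mz 0.04 yaw 0.258 j6 0.93 w 34.1 ff 30 [ -5.4  -0.5 -21.9] t 58.2
  m [-0.04  0.94  0.04] p [ 560.9 -155.4  133.7] [-3.142  0.034  0.258]
  Msock 0.0 0.46
mz 0.11 yaw 0.257 j6 0.91 w 33.6 ff 30 [ -0.2   2.1 -26.9] t 58.5
  m [0.27 0.3  0.11] p [ 558.6 -156.   133.9] [-3.142e+00  1.000e-03  2.570e-01]
  Msock 0.07 0.28
green 237.23 162.49 166.0 153 172
```

```bash

python3 -m jog '[[0,0,1.5,0,0,0],[0,0,1,0,0,0],[0,0,0,0,0,0],[0,0,0,0,0,0]]' >/dev/null;python3 mz.py|head -2
python3 -m jog '[[0,0,1.5,0,0,0],[0,0,0,0,0,0],[0,0,0,0,0,0]]' >/dev/null;python3 mz.py|head -2
for i in 1 ; do
python3 -m jog '[[0,0,0,0,0,0.05],[0,0,0,0,0,0]]' >/dev/null;python3 mz.py|head -1
python3 -m jog '[[0,0,0,0,0,0.05],[0,0,0,0,0,0]]' >/dev/null;python3 mz.py|head -1
python3 -m jog '[[0,0,0,0,0,0.04],[0,0,0,0,0,0]]' >/dev/null;python3 mz.py|head -1
python3 -m jog '[[0,0,0,0,0,0.04],[0,0,0,0,0,0]]' >/dev/null;python3 mz.py|head -1
python3 -m jog '[[0,0,0,0,0,0.04],[0,0,0,0,0,0]]' >/dev/null;python3 mz.py|head -1
done
```

```text
mz 0.05 yaw 0.257 j6 0.91 w 33.5 ff 30 [ -3.9   4.6 -10.1] t 59.1
  m [1.   1.21 0.05] p [ 559.4 -156.   133.8] [ 3.141e+00 -2.000e-03  2.570e-01]
mz 0.11 yaw 0.257 j6 0.91 w 33.6 ff 30 [-4.6  5.4 -1.6] t 59.4
  m [1.37 1.49 0.11] p [ 559.9 -155.9  133.7] [ 3.14  -0.004  0.257]
mz 0.05 yaw 0.206 j6 0.96 w 33.4 ff 30 [-4.4  6.  -2.8] t 59.6
mz 0.02 yaw 0.156 j6 1.01 w 33.7 ff 30 [-4.8  5.5 -2.5] t 59.8
mz 0.08 yaw 0.116 j6 1.05 w 34.0 ff 30 [-4.8  5.8 -2.7] t 60.0
mz 0.08 yaw 0.076 j6 1.09 w 33.7 ff 30 [-5.1  5.5 -3. ] t 60.2
mz 0.07 yaw 0.036 j6 1.13 w 33.6 ff 30 [-5.4  4.6 -2.9] t 60.4
```

```bash

python3 -m jog '[[0,0,0,0,0,0.05],[0,0,0,0,0,0]]' >/dev/null;python3 mz.py|head -1
python3 -m jog '[[0,0,0,0,0,0.05],[0,0,0,0,0,0]]' >/dev/null;python3 mz.py|head -1
python3 -m jog '[[0,0,0,0,0,0.05],[0,0,0,0,0,0]]' >/dev/null;python3 mz.py|head -1
python3 -m jog '[[0,0,0,0,0,0.05],[0,0,0,0,0,0]]' >/dev/null;python3 mz.py|head -1
python3 -m jog '[[0,0,0,0,0,0.05],[0,0,0,0,0,0]]' >/dev/null;python3 mz.py|head -1; python3 - <<'E'
from h import *
im=bot.capture("scene");u,v=proj("scene",[559,-155,110])[0].astype(int)
cv2.imwrite("pics/k6.png",cv2.resize(im[v-35:v+35,u-35:u+35],(560,560),interpolation=cv2.INTER_CUBIC)[:,:,::-1])
E
```

```text
mz 0.08 yaw -0.014 j6 1.18 w 34.0 ff 30 [-4.6  4.4 -3.5] t 60.6
mz 0.77 yaw -0.062 j6 1.23 w 34.0 ff 30 [-4.5  4.2 -3.8] t 60.8
mz 1.05 yaw -0.112 j6 1.28 w 34.6 ff 31 [-3.3  4.8 -4.8] t 61.0
mz -0.21 yaw -0.164 j6 1.33 w 33.9 ff 30 [-0.6  4.7  0.6] t 61.2
mz -0.26 yaw -0.213 j6 1.38 w 33.9 ff 30 [-1.3  4.3  4.9] t 61.4
```

View pics/k6.png

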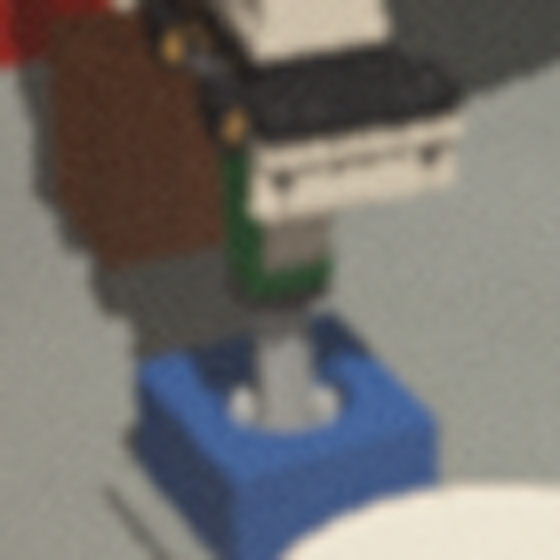

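The picture shows the key still upright in the socket (shaft at (290,370)), with the gripper holding the green grip. The sudden drop in moment suggests that it has unwedged, so I will pull gently again.

```bash

python3 mz.py
python3 -m jog '[[0,0,-1,0,0,0],[0,0,0,0,0,0],[0,0,0,0,0,0]]' >/dev/null;python3 mz.py|head -2
python3 -m jog '[[0,0,-1,0,0,0],[0,0,0,0,0,0],[0,0,0,0,0,0]]' >/dev/null;python3 mz.py|head -2
python3 -m jog '[[0,0,-1,0,0,0],[0,0,0,0,0,0],[0,0,0,0,0,0]]' >/dev/null;python3 mz.py|head -2
```

```text
mz -0.24 yaw -0.212 j6 1.38 w 34.0 ff 30 [-1.4  4.8  8.3] t 61.5
  m [ 1.26  0.21 -0.24] p [ 561.4 -157.   133.7] [ 3.141 -0.008 -0.212]
  Msock 0.83 0.09
mz -0.23 yaw -0.213 j6 1.38 w 33.7 ff 30 [1.4 5.3 6.8] t 61.8
  m [ 1.3  -0.31 -0.23] p [ 561.3 -157.   133.8] [ 3.142 -0.006 -0.213]
mz -0.27 yaw -0.213 j6 1.38 w 33.7 ff 30 [3.6 4.  1.3] t 62.0
  m [ 1.12 -0.75 -0.27] p [ 561.1 -157.   133.8] [-3.141 -0.006 -0.213]
mz -0.23 yaw -0.213 j6 1.38 w 33.6 ff 30 [ 4.2  3.9 -4.1] t 62.4
  m [ 0.95 -1.04 -0.23] p [ 560.9 -156.9  133.9] [-3.141 -0.004 -0.213]
```

```bash

python3 -m jog '[[0,0,2,0,0,0.05],[0,0,0,0,0,0]]' >/dev/null;python3 mz.py|head -2
for k in 1; do
python3 -m jog '[[0,0,0,0,0,0.05],[0,0,0,0,0,0]]' >/dev/null;python3 mz.py|head -1
python3 -m jog '[[0,0,0,0,0,0.05],[0,0,0,0,0,0]]' >/dev/null;python3 mz.py|head -1
python3 -m jog '[[0,0,0,0,0,0.05],[0,0,0,0,0,0]]' >/dev/null;python3 mz.py|head -1
python3 -m jog '[[0,0,0,0,0,0.05],[0,0,0,0,0,0]]' >/dev/null;python3 mz.py|head -2
done
```

```text
mz -0.24 yaw -0.264 j6 1.43 w 34.1 ff 30 [1.4 5.  6.4] t 62.5
  m [ 1.23 -0.25 -0.24] p [ 561.2 -157.1  133.7] [ 3.142 -0.006 -0.264]
mz -0.28 yaw -0.314 j6 1.48 w 33.7 ff 30 [2.4 4.3 6.8] t 62.8
mz -0.11 yaw -0.363 j6 1.53 w 33.7 ff 30 [1.2 4.4 4.5] t 63.0
mz -0.07 yaw -0.413 j6 1.58 w 33.8 ff 30 [1.9 3.  6.2] t 63.1
mz -0.02 yaw -0.462 j6 1.63 w 33.7 ff 30 [2.1 2.  5.2] t 63.4
  m [ 0.7  -0.34 -0.02] p [ 560.8 -157.6  133.2] [-3.141 -0.005 -0.462]
```

```bash
cat > until.py <<'E'
import sys
from plant import bot
m=bot.get_obs()["moment"][2]; print("mz",m.round(2),"yaw",bot.get_obs()["tcp_rot"][2].round(3)); sys.exit(m>0.34)
E
J(){ python3 until.py || return 1; }
python3 -m jog '[[0,0,0,0,0,0.05],[0,0,0,0,0,0]]' >/dev/null;J &&
python3 -m jog '[[0,0,0,0,0,0.05],[0,0,0,0,0,0]]' >/dev/null;J &&
python3 -m jog '[[0,0,0,0,0,0.05],[0,0,0,0,0,0]]' >/dev/null && J &&
python3 -m jog '[[0,0,0,0,0,0.05],[0,0,0,0,0,0]]' >/dev/null && J &&
python3 -m jog '[[0,0,0,0,0,0.05],[0,0,0,0,0,0]]' >/dev/null && J &&
python3 -m jog '[[0,0,0,0,0,0.05],[0,0,0,0,0,0]]' >/dev/null && J &&
python3 -m jog '[[0,0,0,0,0,0.04],[0,0,0,0,0,0]]' >/dev/null && J &&
python3 -m jog '[[0,0,0,0,0,0.04],[0,0,0,0,0,0]]' >/dev/null && J; python3 mz.py
```

```text
mz 0.03 yaw -0.512
mz 0.03 yaw -0.512
mz 0.03 yaw -0.512 j6 1.68 w 33.8 ff 30 [1.5 2.3 6.8] t 63.5
  m [ 0.49 -0.17  0.03] p [ 560.7 -157.8  133.2] [-3.142 -0.005 -0.512]
  Msock 0.29 -0.03False
False
```

```bash
sed -i 's/sys.exit(m>0.34)/sys.exit(int(m>0.34))/' until.py
J(){ python3 until.py; }
python3 -m jog '[[0,0,0,0,0,0.05],[0,0,0,0,0,0]]' >/dev/null;J &&
python3 -m jog '[[0,0,0,0,0,0.05],[0,0,0,0,0,0]]' >/dev/null && J &&
python3 -m jog '[[0,0,0,0,0,0.05],[0,0,0,0,0,0]]' >/dev/null && J &&
python3 -m jog '[[0,0,0,0,0,0.05],[0,0,0,0,0,0]]' >/dev/null && J &&
python3 -m jog '[[0,0,0,0,0,0.05],[0,0,0,0,0,0]]' >/dev/null && J &&
python3 -m jog '[[0,0,0,0,0,0.05],[0,0,0,0,0,0]]' >/dev/null && J &&
python3 -m jog '[[0,0,0,0,0,0.04],[0,0,0,0,0,0]]' >/dev/null && J &&
python3 -m jog '[[0,0,0,0,0,0.04],[0,0,0,0,0,0]]' >/dev/null && J&&
python3 -m jog '[[0,0,0,0,0,0.04],[0,0,0,0,0,0]]' >/dev/null && J &&
python3 -m jog '[[0,0,0,0,0,0.04],[0,0,0,0,0,0]]' >/dev/null && J; python3 mz.py
```

```text
mz 0.01 yaw -0.562
mz 0.06 yaw -0.612
mz 0.05 yaw -0.662
mz 0.02 yaw -0.712
mz 0.05 yaw -0.762
mz 0.26 yaw -0.812
mz 0.48 yaw -0.851
mz 0.48 yaw -0.851 j6 2.02 w 34.2 ff 30 [-1.   0.6  6.3] t 65.0
  m [0.1  0.18 0.48] p [ 560.2 -158.2  133.2] [-3.141 -0.005 -0.851]
  Msock 0.04 0.09
```

Moment 0.48 exceeds the screw's friction, so the clamp is at its stop, this time without wedging. The earlier jam was my over-twist. Back off to mid-play and pull.

```bash

python3 -m jog '[[0,0,0,0,0,-0.1],[0,0,0,0,0,-0.09],[0,0,0,0,0,0]]' >/dev/null;python3 mz.py|head -2
python3 -m jog '[[0,0,-1,0,0,0],[0,0,0,0,0,0],[0,0,0,0,0,0]]' >/dev/null;python3 mz.py|head -2
python3 -m jog '[[0,0,-1,0,0,0],[0,0,0,0,0,0],[0,0,0,0,0,0]]' >/dev/null;python3 mz.py|head -2
python3 -m jog '[[0,0,-1,0,0,0],[0,0,0,0,0,0],[0,0,0,0,0,0]]' >/dev/null;python3 mz.py|head -2
```

```text
mz 0.01 yaw -0.658 j6 1.82 w 33.9 ff 30 [1.8 1.2 6.8] t 65.2
  m [0.21 0.07 0.01] p [ 560.4 -158.1  133.2] [ 3.142 -0.005 -0.658]
mz -0.01 yaw -0.663 j6 1.83 w 33.9 ff 30 [ 3.2 -1.4  3.1] t 65.5
  m [-0.53 -0.47 -0.01] p [ 560.1 -157.8  133.2] [ 3.141e+00 -3.000e-03 -6.630e-01]
mz 0.05 yaw -0.663 j6 1.83 w 33.7 ff 30 [ 3.6 -2.6 -1.8] t 65.8
  m [-0.68 -0.89  0.05] p [ 559.4 -157.   133.4] [ 3.142e+00 -1.000e-03 -6.630e-01]
mz 0.00 yaw -0.663 j6 1.83 w 33.7 ff 30 [ 3.6 -1.3 -4.9] t 66.2
  m [-0.44 -0.76  0.  ] p [ 558.8 -156.5  134. ] [ 3.141e+00  1.000e-03 -6.630e-01]
```

It is sliding out freely now (z 133.2→134.0 at only 5 N). Continue.

```bash

python3 -m jog '[[0,0,-1.5,0,0,0],[0,0,-1.5,0,0,0],[0,0,0,0,0,0]]' >/dev/null;python3 mz.py|head -2
python3 -m jog '[[0,0,-2,0,0,0],[0,0,-2,0,0,0],[0,0,0,0,0,0]]' >/dev/null;python3 mz.py|head -2
python3 -m jog '[[0,0,-3,0,0,0],[0,0,-3,0,0,0],[0,0,0,0,0,0]]' >/dev/null;python3 mz.py|head -2
```

```text
mz -0.00 yaw -0.663 j6 1.83 w 33.7 ff 30 [ 2.5 -1.3 -3.6] t 66.5
  m [-0.25 -0.43 -0.  ] p [ 558.9 -156.5  137.7] [ 3.142e+00  1.000e-03 -6.630e-01]
mz -0.01 yaw -0.663 j6 1.83 w 34.1 ff 30 [ 1.7 -0.6 -3.1] t 66.8
  m [-0.14 -0.2  -0.01] p [ 558.9 -156.6  141.9] [ 3.142  0.    -0.663]
mz -0.01 yaw -0.663 j6 1.83 w 33.8 ff 30 [ 0.5 -0.2 -2.2] t 67.0
  m [-0.01  0.07 -0.01] p [ 558.9 -156.5  148. ] [ 3.142  0.    -0.663]
```

```bash

python3 -m jog '[[0,0,-10,0,0,0],[0,0,-20,0,0,0],[0,0,-30,0,0,0],[0,0,-30,0,0,0],[0,0,-20,0,0,0],[0,0,0,0,0,0]]' |sed -n 2,6p
python3 - <<'E'
from h import *
im=bot.capture("top");sc=bot.capture("scene")
W=((5,90,40),(20,255,190))
m={"top":cmask(im,*W,proj("top",[489,-388,60])[0])};print(m["top"].sum())
v,f=fit(m,lambda v:box(v[0],v[1],47.5,v[2],70,95),[489,-388,-.1],[5,5,.15]);print(v,f)
u,w=proj("top",[489,-388,60])[0].astype(int);a=cv2.resize(im[w-35:w+35,u-35:u+35],(400,400),interpolation=cv2.INTER_CUBIC)
u,w=proj("scene",[530,-270,150])[0].astype(int);b=cv2.resize(sc[max(0,w-60):max(0,w-60)+120,u-60:u+60],(400,400),interpolation=cv2.INTER_CUBIC)
cv2.imwrite("pics/h1.png",np.hstack([a,b])[:,:,::-1])
E
```

```text
tool_pos: [560.2, -157.1, 261.3]
tcp_rot: [-3.14, -0.006, -0.663]
contact_force: [0.3, -0.6, -2.8]
grip_width: 33.7
finger_force: 30.0
871.0
[ 4.89390071e+02 -3.87297215e+02 -1.63287042e-01] 0.040476351275297716
```

View pics/h1.png

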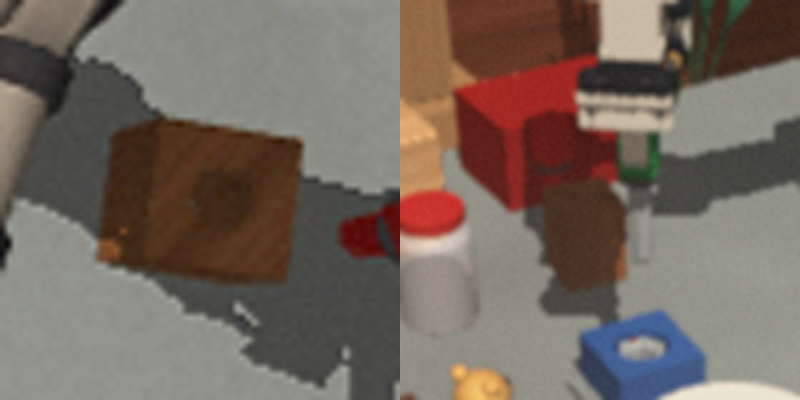

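The left view shows the empty holder with its hole at crop (222,195); the block fit is tight at (489.4,-387.3). The right view shows the key in the gripper and clear of the blue clamp.

```bash

python3 -m jog '[[0,0,0,0,0,-0.14],[0,0,0,0,0,-0.14],[0,0,0,0,0,-0.14],[0,0,0,0,0,-0.14],[0,0,0,0,0,-0.14],[0,0,0,0,0,-0.14],[0,0,0,0,0,-0.14],[0,0,0,0,0,-0.14],[0,0,0,0,0,-0.14],[0,0,0,0,0,-0.14],[0,0,0,0,0,-0.14],[0,0,0,0,0,-0.14]]' >/dev/null
python3 -c "
from h import *
need(487.4,-386.6,240,1.12)"
```

```text
shift [-233.4   59.7   15.1] | 241 turn [-0.004  0.    -0.097] at [ 558.2 -156.3  255.3] yaw 1.023 j [-0.41  0.43  1.31  0.    1.4   0.14] F [ 0.8 -0.3 -3.9] w 33.7 ff 30.0 t 69.0
```

```bash

python3 -m jog '[[-39,10,0,0,0,0],[-39,10,0,0,0,0],[-39,10,0,0,0,0],[-39,10,0,0,0,0],[-39,10,0,0,0,0],[-38,10,0,0,0,0],[0,0,5,0,0,-0.097],[0,0,10,0,0,0],[0,0,0,0,0,0]]' >/dev/null
python3 -c "
from h import *
need(487.4,-386.6,206,1.12)
ims=[]
sc=bot.capture('scene')
m={'scene':cmask(sc,*GREEN,proj('scene',[488,-387,256])[0])};print(m['scene'].sum())
u,w=proj('scene',[488,-387,150])[0].astype(int)
cv2.imwrite('pics/h2.png',cv2.resize(sc[w-50:w+50,u-50:u+50],(500,500),interpolation=cv2.INTER_CUBIC)[:,:,::-1])
"
```

```text
shift [-1.2  1.6 33.1] | 2 turn [-0.006 -0.003 -0.008] at [ 486.7 -384.9  239.1] yaw 1.112 j [-0.79  0.52  1.21  0.    1.42 -0.33] F [-0.6  0.6 -3.2] w 33.9 ff 30.0 t 69.8
195.0
```

View pics/h2.png

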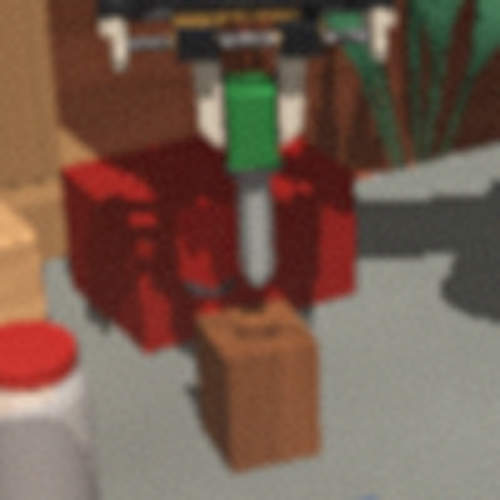

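The key hangs straight, tip at (258,285), right above the hole at (258,328). Descend and feel for contact.

```bash

python3 -m jog '[[-1.2,1.6,15,0,0,0],[0,0,15,0,0,0],[0,0,3,0,0,0],[0,0,0,0,0,0]]' >/dev/null; python3 mz.py|head -2
python3 -m jog '[[0,0,4,0,0,0],[0,0,4,0,0,0],[0,0,3,0,0,0],[0,0,0,0,0,0]]' >/dev/null; python3 mz.py|head -2
python3 -m jog '[[0,0,2,0,0,0],[0,0,2,0,0,0],[0,0,0,0,0,0]]' >/dev/null; python3 mz.py|head -2
python3 -m jog '[[0,0,2,0,0,0],[0,0,2,0,0,0],[0,0,0,0,0,0]]' >/dev/null; python3 mz.py|head -2
```

```text
mz 0.05 yaw 1.114 j6 -0.34 w 33.6 ff 30 [-0.5 -0.1 -3. ] t 70.3
  m [-0.08  0.09  0.05] p [ 488.7 -387.3  209.2] [-3.140e+00 -1.000e-03  1.114e+00]
mz 0.03 yaw 1.114 j6 -0.34 w 33.6 ff 30 [ 0.  -0.1 -2.4] t 70.7
  m [-0.08  0.09  0.03] p [ 488.3 -388.1  198.1] [-3.141 -0.     1.114]
mz -0.02 yaw 1.114 j6 -0.34 w 33.8 ff 30 [ 0.  -0.3 -2.9] t 71.0
  m [-0.05  0.12 -0.02] p [ 488.4 -388.1  194.1] [-3.141 -0.     1.114]
mz 0.00 yaw 1.114 j6 -0.34 w 33.8 ff 30 [ 0.2  0.3 -3.2] t 71.3
  m [-0.09  0.1   0.  ] p [ 488.4 -388.1  190.1] [-3.141 -0.     1.114]
```

```bash

python3 -m jog '[[0,0,3,0,0,0],[0,0,3,0,0,0],[0,0,3,0,0,0],[0,0,0,0,0,0]]' >/dev/null; python3 mz.py|head -2
python3 -m jog '[[0,0,10,0,0,0],[0,0,10,0,0,0],[0,0,10,0,0,0],[0,0,0,0,0,0]]' >/dev/null; python3 mz.py|head -2
python3 -m jog '[[0,0,10,0,0,0],[0,0,10,0,0,0],[0,0,6,0,0,0],[0,0,0,0,0,0]]' >/dev/null; python3 mz.py|head -2
python3 -m jog '[[0,0,3,0,0,0],[0,0,3,0,0,0],[0,0,0,0,0,0]]' >/dev/null; python3 mz.py|head -2
```

```text
mz -0.02 yaw 1.114 j6 -0.34 w 34.1 ff 30 [ 0.2  0.3 -3.2] t 71.7
  m [-0.11  0.07 -0.02] p [ 488.3 -387.9  180.8] [-3.140e+00 -1.000e-03  1.114e+00]
mz -0.03 yaw 1.114 j6 -0.34 w 34.0 ff 30 [ 0.2  0.2 -2.7] t 72.1
  m [-0.02  0.11 -0.03] p [ 487.6 -387.3  149. ] [-3.138e+00 -1.000e-03  1.114e+00]
mz -0.01 yaw 1.114 j6 -0.34 w 33.7 ff 30 [ 0.6  0.3 -3.5] t 72.5
  m [-0.09  0.1  -0.01] p [ 488.  -387.7  124.1] [-3.139e+00 -1.000e-03  1.114e+00]
mz 0.01 yaw 1.114 j6 -0.34 w 33.8 ff 30 [-0.3  1.7 -2.7] t 72.8
  m [-0.08  0.16  0.01] p [ 488.4 -388.1  119.2] [-3.141 -0.     1.114]
```

Free all the way down. Seat the collar, release, go up, and look at the clamp and holder.

```bash

python3 -m jog '[[0,0,2,0,0,0],[0,0,1,0,0,0],[0,0,0,0,0,0]]' >/dev/null; python3 mz.py|head -2
python3 -m jog '[[0,0,1,0,0,0],[0,0,1,0,0,0],[0,0,0,0,0,0]]' >/dev/null; python3 mz.py|head -2
python3 -m jog '[[0,0,0,0,0,0],[0,0,0,0,0,0],[0,0,0,0,0,0],[0,0,0,0,0,0],[0,0,0,0,0,0],[0,0,0,0,0,0],[0,0,0,0,0,0]]' 100 >/dev/null; python3 mz.py|head -2
python3 -m jog '[[0,0,-20,0,0,0],[0,0,-30,0,0,0],[0,0,-40,0,0,0],[0,0,-40,0,0,0],[0,0,-30,0,0,0],[45,-20,0,0,0,0],[45,-20,0,0,0,0],[45,-20,0,0,0,0],[45,-20,0,0,0,0],[45,-20,0,0,0,0],[45,-20,0,0,0,0]]' >/dev/null
python3 -c "
from h import *
need(371,341,280,1.12)
sc=bot.capture('scene');u,w=proj('scene',[520,-280,100])[0].astype(int)
tp=bot.capture('top');a,b=proj('top',[520,-280,60])[0].astype(int)
x=cv2.resize(sc[w-50:w+50,u-50:u+50],(400,400),interpolation=cv2.INTER_CUBIC);y=cv2.resize(tp[b-50:b+50,a-65:a+65],(520,400),interpolation=cv2.INTER_CUBIC)[:,:400]
cv2.imwrite('pics/h3.png',np.hstack([x,y])[:,:,::-1])"
```

```text
mz 0.05 yaw 1.114 j6 -0.34 w 34.2 ff 30 [ 0.  -0.4 -3.7] t 73.1
  m [-0.09  0.12  0.05] p [ 488.4 -388.2  116.4] [-3.141 -0.     1.114]
mz 0.02 yaw 1.114 j6 -0.34 w 33.7 ff 30 [-2.4  2.3  4.4] t 73.4
  m [0.28 0.42 0.02] p [ 488.6 -388.3  115.4] [3.141 0.    1.114]
mz 0.02 yaw 1.114 j6 -0.34 w 85.5 ff 0 [ 1.1  0.7 -0.4] t 74.1
  m [-0.05  0.08  0.02] p [ 488.5 -388.2  114.4] [-3.142 -0.     1.114]
shift [ 330.9 -306.2   -5.4] | 451 turn [ 0.001 -0.    -0.007] at [499.6 -91.1 274.7] yaw 1.113 j [-0.33  0.28  1.48  0.    1.38  0.13] F [ 1.4  0.8 -0.8] w 92.0 ff 0.0 t 75.2
```

View pics/h3.png

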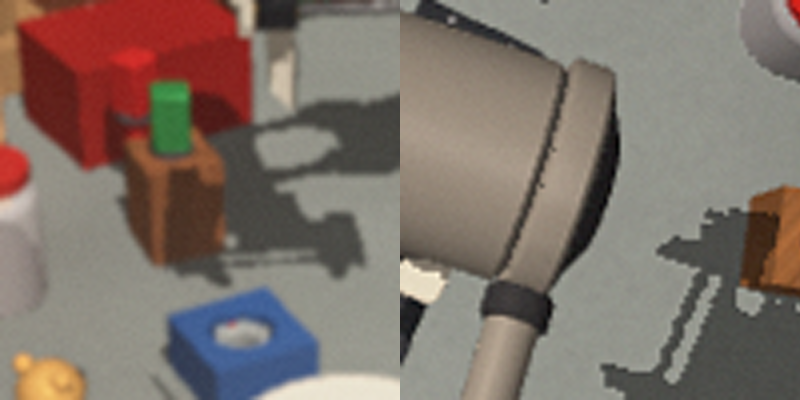

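The picture shows the green key hanging in its holder again, grip at (171,118), and the clamp empty with the red mark at (232,325). Now I locate the cakes afresh, numerically.

```bash
cat > cakes.py <<'E'
from h import *
def dots():
    out={}
    for n in C:
        im=bot.capture(n);h=cv2.cvtColor(im,cv2.COLOR_RGB2HSV)
        m=(((h[...,0]<7)|(h[...,0]>174))&(h[...,1]>165)&(h[...,2]>110)).astype(np.uint8)
        k,l,s,c=cv2.connectedComponentsWithStats(m)
        out[n]=[(c[i],s[i,4],im) for i in range(1,k) if 4<=s[i,4]<80]
    return out
def report():
    d=dots();res=[]
    for c,a,im in d["top"]:
        for e,b,_ in d["scene"]:
            p,err=tri(e,c)
            if err<6 and 15<p[2]<170 and 330<p[0]<650 and -60<p[1]<420:
                x=int(round(c[0]));y=int(round(c[1]));r=6 if p[2]<50 else 6
                col=im[[y-r,y+r,y,y],[x,x,x-r,x+r]].mean(0).astype(int)
                t=onz("top",c,32 if p[2]<50 else p[2]);res.append((p,t,err,col))
                print("tri",p.round(1),"err",err.round(1),"top@32",t[:2].round(1),"px",c.round(1),a,col)
    return d
if __name__=="__main__":
    d=report()
    print("top dots",[tuple(c.round(0)) for c,_,_ in d["top"]])
E
python3 - <<'E'
from cakes import *
report()
print("jar",onz("top",[200,134],120),onz("scene",[234,258],60), "bell", onz("scene",[271,325],20))
E
```

```text
tri [590.6 240.8  29.9] err 0.9 top@32 [590.6 239.9] px [159.  189.4] 43 [248 137 153]
tri [483.1 344.9  30.1] err 0.6 top@32 [483.2 344. ] px [122.9 224.9] 43 [148 200 109]
tri [381.6 192.7  30.3] err 1.0 top@32 [382.  191.9] px [172.3 259.5] 41 [248 242 227]
tri [373.4 341.1  30.2] err 0.9 top@32 [373.8 340.1] px [122.1 262.1] 43 [245 212  76]
jar [737.80615908 104.96851841 120.        ] [742.61433473 109.8703388   60.        ] bell [760.60444329 297.04856692  20.        ]
```

Cake b (cream) has been knocked to (382,192). The arm frame reads about (-2,+0.7) mm from the top camera, judging by the socket, which puts the plate centre at about (571.5,19). I take the cream cake first, with the fingers closing along y at yaw 0.

```bash

python3 -m jog '[[0,0,0,0,0,0.139],[0,0,0,0,0,0.139],[0,0,0,0,0,0.139],[0,0,0,0,0,0.139],[0,0,0,0,0,0.139],[0,0,0,0,0,0.139],[0,0,0,0,0,0.139],[0,0,0,0,0,0.14]]' 100 >/dev/null
python3 -m jog '[[-17,-40,15,0,0,0],[-17,-40,15,0,0,0],[-17,-40,15,0,0,0],[-17,-40,15,0,0,0],[-17,-40,15,0,0,0],[-17,-40,15,0,0,0],[-17,-40,15,0,0,0],[0,0,15,0,0,0],[0,0,0,0,0,0]]' >/dev/null
python3 -c "
from h import *
need(380,192.6,13,0)
a=tri
"; python3 - <<'E'
from cakes import *
report()
# screw mark in top view
im=bot.capture("top");h=cv2.cvtColor(im,cv2.COLOR_RGB2HSV);c=proj("top",[560.3,-156.7,54])[0];u,v=c.round().astype(int)
r=[(x,y) for y in range(v-9,v+10) for x in range(u-9,u+10) if (h[y,x,0]<8 or h[y,x,0]>172) and h[y,x,1]>110 and h[y,x,2]>90]
print("mark",len(r)); 
if r:
    q=onz("top",np.mean(r,0),54)-[560.3,-156.7,54];print(q,np.arctan2(q[1],q[0]))
E
```

```text
shift [  0.4  -6.3 140. ] | 6 turn [0.001 0.003 0.002] at [380.  186.5 153.1] yaw 0.002 j [ 0.27  0.24  1.89 -0.    1.01  1.84] F [ 0.2  0.1 -0.2] w 91.7 ff 0.0 t 77.1
tri [590.4 241.   29.9] err 1.0 top@32 [590.5 240.1] px [158.9 189.5] 44 [247 136 152]
tri [483.1 344.9  30.1] err 0.7 top@32 [483.2 344. ] px [122.9 224.9] 43 [146 199 108]
tri [381.3 193.3  30.6] err 0.4 top@32 [381.2 193.1] px [171.9 259.8] 34 [137 133 127]
mark 4
[ -2.29429172 -17.23678372   0.        ] -1.7031229159328742
```

The red mark now points at -1.70 rad, which agrees with the screw at 7.85 (fully tight). Descend on the cream cake and grip it.

```bash

python3 -m jog '[[0,-3,35,0,0,0],[0,-3,35,0,0,0],[0,0,35,0,0,0],[0,0,20,0,0,0],[0,0,10,0,0,0],[0,0,5,0,0,0],[0,0,0,0,0,0]]' |sed -n 2,4p
python3 -m jog '[[0,0,0,0,0,0],[0,0,0,0,0,0],[0,0,0,0,0,0],[0,0,0,0,0,0],[0,0,0,0,0,0]]' 50 |sed -n 2,6p
```

```text
tool_pos: [381.6, 192.7, 14.9]
tcp_rot: [-3.141, -0.001, -0.0]
contact_force: [0.8, -0.3, -0.0]
tool_pos: [381.0, 193.1, 14.9]
tcp_rot: [-3.141, -0.001, 0.001]
contact_force: [-0.9, -0.6, 4.7]
grip_width: 63.3
finger_force: 30.0
```

```bash

python3 -m jog '[[0,0,-10,0,0,0],[0,0,-40,0,0,0],[0,0,-40,0,0,0],[32,29,0,0,0,0],[32,29,0,0,0,0],[32,29,0,0,0,0],[32,29,0,0,0,0],[32,29,0,0,0,0],[32,29,0,0,0,0],[0,0,0,0,0,0],[0,0,0,0,0,0]]' |sed -n 2,6p
python3 -c "
from h import *
need(572.5,19,65,0)"
```

```text
tool_pos: [572.6, 18.5, 104.3]
tcp_rot: [-3.141, 0.001, -0.001]
contact_force: [0.1, 0.3, -1.6]
grip_width: 63.1
finger_force: 30.0
shift [-0.  -0.5 39.3] | 0 turn [-0.     0.001 -0.001] at [572.6  18.5 104.3] yaw -0.001 j [-0.1   0.55  1.55  0.    1.04  1.47] F [ 0.1  0.3 -1.6] w 63.1 ff 30.0 t 79.5
```

```bash

python3 -m jog '[[0,-0.5,15,0,0,0],[0,0,15,0,0,0],[0,0,5,0,0,0],[0,0,2,0,0,0],[0,0,0,0,0,0],[0,0,0,0,0,0]]' >/dev/null; python3 mz.py|head -2
python3 -m jog '[[0,0,1,0,0,0],[0,0,1,0,0,0],[0,0,0,0,0,0]]' >/dev/null; python3 mz.py|head -2
```

```text
mz 0.07 yaw 0.001 j6 1.47 w 63.6 ff 30 [ 0.9 -0.5 -1.7] t 80.2
  m [-0.05  0.15  0.07] p [573.1  19.9  68.3] [ 3.142e+00 -1.000e-03  1.000e-03]
mz -0.03 yaw 0.001 j6 1.47 w 63.4 ff 30 [ 0.1  0.6 -1.7] t 80.5
  m [-0.07  0.09 -0.03] p [572.8  19.6  65.5] [-3.141e+00  0.000e+00  1.000e-03]
```

```bash

python3 -m jog '[[0,0,1,0,0,0],[0,0,0,0,0,0]]' >/dev/null; python3 mz.py|head -2
python3 -m jog '[[0,0,0.7,0,0,0],[0,0,0,0,0,0]]' >/dev/null; python3 mz.py|head -2
```

```text
mz -0.02 yaw 0.001 j6 1.47 w 63.7 ff 30 [-1.7 -0.2  3.4] t 80.7
  m [-0.05  0.43 -0.02] p [573.   19.6  64.9] [-3.142e+00 -0.000e+00  1.000e-03]
mz -0.06 yaw 0.001 j6 1.47 w 63.4 ff 30 [-3.8 -0.5  9.3] t 80.8
  m [-0.05  0.81 -0.06] p [573.   19.6  64.9] [ 3.142e+00 -1.000e-03  1.000e-03]
```

```bash

python3 -m jog '[[0,0,-0.7,0,0,0],[0,0,0,0,0,0],[0,0,0,0,0,0],[0,0,0,0,0,0],[0,0,0,0,0,0]]' 90 >/dev/null; python3 mz.py|head -2
python3 -m jog '[[0,0,-15,0,0,0],[0,0,-35,0,0,0],[0,0,-40,0,0,0],[2,-40,0,0,0,0],[2,-40,0,0,0,0],[2,-40,0,0,0,0],[3,-40,0,0,0,0],[3,-40,0,0,0,0],[3,-20,0,0,0,0],[0,0,0,0,0,0]]' 100 >/dev/null
python3 -c "
from h import *
need(588.5,240.7,14,0)"; python3 cakes.py
```

```text
mz 0.01 yaw 0.001 j6 1.47 w 82.4 ff 0 [ 0.6 -0.6  1.3] t 81.3
  m [-0.02  0.17  0.01] p [572.8  19.6  64.3] [-3.141e+00  0.000e+00  1.000e-03]
shift [  1.2   2.  140.1] | 2 turn [-0.001 -0.     0.004] at [587.3 242.6 154.1] yaw 0.004 j [0.27 0.6  1.3  0.   1.24 1.84] F [ 0.1 -0.9 -0.4] w 91.7 ff 0.0 t 82.3
tri [573.7  18.7  79.5] err 0.7 top@32 [574.   18.5] px [230.6 192.9] 37 [197 189 175]
top dots [(np.float64(231.0), np.float64(193.0)), (np.float64(400.0), np.float64(226.0))]
```

Cream cake sits at (573.7,18.7) in the camera frame, against a plate centre of (573.5,18.5): well centred. Next, the pink cake.

```bash

python3 -m jog '[[2.2,1.4,35,0,0,0],[0,0,35,0,0,0],[0,0,35,0,0,0],[0,0,20,0,0,0],[0,0,10,0,0,0],[0,0,5,0,0,0],[0,0,0,0,0,0]]' |sed -n 2,4p
python3 -m jog '[[0,0,0,0,0,0],[0,0,0,0,0,0],[0,0,0,0,0,0],[0,0,0,0,0,0],[0,0,0,0,0,0]]' 50 |sed -n 2,6p
```

```text
tool_pos: [590.3, 237.6, 14.9]
tcp_rot: [-3.141, -0.0, 0.0]
contact_force: [0.2, -0.3, 0.3]
tool_pos: [590.2, 238.4, 15.1]
tcp_rot: [-3.141, -0.001, 0.001]
contact_force: [-0.1, 0.2, 3.0]
grip_width: 63.1
finger_force: 30.0
```

```bash

python3 -m jog '[[0,0,-10,0,0,0],[0,0,-40,0,0,0],[0,0,-45,0,0,0],[-2,40,0,0,0,0],[-3,40,0,0,0,0],[-3,40,0,0,0,0],[-3,40,0,0,0,0],[-3,40,0,0,0,0],[-2,21,0,0,0,0],[0,0,0,0,0,0],[0,0,0,0,0,0]]' |sed -n 2,6p
python3 -c "
from h import *
need(572.8,19.6,87,0)"
```

```text
tool_pos: [574.1, 17.2, 109.9]
tcp_rot: [-3.141, -0.0, -0.0]
contact_force: [-0.6, 0.3, -0.5]
grip_width: 63.6
finger_force: 30.0
shift [-1.3 -2.4 22.9] | 3 turn [-0. -0. -0.] at [574.1  17.2 109.9] yaw -0.0 j [-0.1   0.54  1.54  0.    1.05  1.47] F [-0.6  0.3 -0.5] w 63.6 ff 30.0 t 84.8
```

```bash

python3 -m jog '[[-0.7,-2.4,10,0,0,0],[0,0,8,0,0,0],[0,0,3,0,0,0],[0,0,0,0,0,0],[0,0,0,0,0,0]]' >/dev/null; python3 mz.py|head -2
python3 -m jog '[[0,0,1,0,0,0],[0,0,0,0,0,0],[0,0,0,0,0,0]]' >/dev/null; python3 mz.py|head -2
python3 -m jog '[[0,0,1,0,0,0],[0,0,0,0,0,0]]' >/dev/null; python3 mz.py|head -2
```

```text
mz -0.00 yaw 0.002 j6 1.47 w 63.6 ff 30 [ 0.1 -0.3 -1. ] t 85.2
  m [ 0.02  0.2  -0.  ] p [573.4  20.1  88.2] [-3.142e+00  0.000e+00  2.000e-03]
mz -0.01 yaw 0.001 j6 1.47 w 63.3 ff 30 [ 0.5 -0.1 -0.7] t 85.5
  m [-0.05  0.15 -0.01] p [573.4  19.6  87.5] [-3.142e+00 -0.000e+00  1.000e-03]
mz 0.04 yaw 0.001 j6 1.47 w 63.7 ff 30 [-1.9 -0.9  3.6] t 85.8
  m [-0.    0.42  0.04] p [573.5  19.6  87.1] [-3.142e+00 -1.000e-03  1.000e-03]
```

```bash

python3 -m jog '[[0,0,-0.4,0,0,0],[0,0,0,0,0,0],[0,0,0,0,0,0],[0,0,0,0,0,0],[0,0,0,0,0,0]]' 90 >/dev/null
python3 -m jog '[[0,0,-15,0,0,0],[0,0,-30,0,0,0],[0,0,-25,0,0,0],[-11,-40,0,0,0,0],[-11,-40,0,0,0,0],[-11,-40,0,0,0,0],[-11,-40,0,0,0,0],[-11,-40,0,0,0,0],[-11,-40,0,0,0,0],[-12,-40,0,0,0,0],[-12,-43,0,0,0,0],[0,0,0,0,0,0]]' 100 >/dev/null
python3 -c "
from h import *
need(482.2,344.5,14,0)"; python3 cakes.py
```

```text
shift [  1.2   3.  142.8] | 3 turn [-0.002  0.     0.006] at [481.  347.2 156.8] yaw 0.006 j [0.5  0.53 1.43 0.   1.18 2.06] F [ 0.5 -0.6  0.5] w 91.8 ff 0.0 t 87.5
tri [573.9  20.1 102.3] err 1.4 top@32 [574.5  19.7] px [229.6 191.6] 52 [244 128 146]
tri [373.3 341.3  29.8] err 1.0 top@32 [373.8 340.1] px [122.1 262.1] 43 [245 210  77]
top dots [(np.float64(113.0), np.float64(151.0)), (np.float64(230.0), np.float64(192.0)), (np.float64(122.0), np.float64(262.0))]
```

Pink cake is stacked to within about 1.5 mm. Green cake next.

```bash

python3 -m jog '[[1.2,3,35,0,0,0],[0,0,35,0,0,0],[0,0,35,0,0,0],[0,0,20,0,0,0],[0,0,10,0,0,0],[0,0,6,0,0,0],[0,0,0,0,0,0]]' |sed -n 2,4p
python3 -m jog '[[0,0,0,0,0,0],[0,0,0,0,0,0],[0,0,0,0,0,0],[0,0,0,0,0,0],[0,0,0,0,0,0]]' 50 |sed -n 2,6p
python3 -m jog '[[0,0,-10,0,0,0],[0,0,-45,0,0,0],[0,0,-45,0,0,0],[0,0,-15,0,0,0],[11,40,0,0,0,0],[11,40,0,0,0,0],[11,40,0,0,0,0],[11,40,0,0,0,0],[11,40,0,0,0,0],[11,40,0,0,0,0],[12,40,0,0,0,0],[12,43,0,0,0,0]]' >/dev/null
python3 -m jog '[[0,0,0,0,0,0],[0,0,0,0,0,0]]' >/dev/null
python3 -c "
from h import *
need(573,19.3,109,0)"
```

```text
tool_pos: [484.8, 339.0, 16.1]
tcp_rot: [-3.142, -0.0, -0.0]
contact_force: [-0.5, 0.2, -0.4]
tool_pos: [484.6, 339.9, 16.6]
tcp_rot: [-3.141, -0.001, 0.001]
contact_force: [0.7, -0.4, 4.1]
grip_width: 63.2
finger_force: 30.0
shift [-1.4 -3.5 22.1] | 4 turn [-0.     0.    -0.002] at [574.4  15.8 131.1] yaw -0.002 j [-0.11  0.52  1.52  0.    1.1   1.47] F [ 0.2  0.8 -0.8] w 63.3 ff 30.0 t 90.2
```

```bash

python3 -m jog '[[0.6,-3.3,10,0,0,0],[0,0,6,0,0,0],[0,0,2,0,0,0],[0,0,0,0,0,0],[0,0,0,0,0,0]]' >/dev/null; python3 mz.py|head -2
python3 -m jog '[[0,0,1,0,0,0],[0,0,0,0,0,0],[0,0,0,0,0,0]]' >/dev/null; python3 mz.py|head -2
python3 -m jog '[[0,0,1,0,0,0],[0,0,0,0,0,0]]' >/dev/null; python3 mz.py|head -2
```

```text
mz -0.02 yaw 0.002 j6 1.47 w 63.4 ff 30 [ 0.2  0.  -0.1] t 90.7
  m [-0.01  0.15 -0.02] p [575.2  20.4 112.9] [-3.142e+00 -0.000e+00  2.000e-03]
mz 0.02 yaw 0.001 j6 1.47 w 63.4 ff 30 [-0.6 -0.7  0. ] t 91.0
  m [0.01 0.18 0.02] p [575.2  19.9 112. ] [-3.142e+00 -0.000e+00  1.000e-03]
mz 0.04 yaw 0.001 j6 1.47 w 63.4 ff 30 [-0.2  0.1 -1. ] t 91.2
  m [-0.04  0.19  0.04] p [575.1  19.9 110.8] [-3.141e+00  0.000e+00  1.000e-03]
```

```bash

python3 -m jog '[[0,0.3,0,0,0,0],[0,0,0.8,0,0,0],[0,0,0,0,0,0]]' >/dev/null; python3 mz.py|head -2
python3 -m jog '[[0,0,0,0,0,0],[0,0,0,0,0,0],[0,0,0,0,0,0],[0,0,0,0,0,0],[0,0,0,0,0,0]]' 90 >/dev/null
python3 -m jog '[[0,0,-15,0,0,0],[0,0,-30,0,0,0],[0,0,-25,0,0,0],[-22,-35,0,0,0,0],[-22,-35,0,0,0,0],[-22,-35,0,0,0,0],[-22,-35,0,0,0,0],[-22,-35,0,0,0,0],[-22,-35,0,0,0,0],[-22,-35,0,0,0,0],[-24,-38,0,0,0,0],[-24,-38,0,0,0,0]]' 100 >/dev/null
python3 -m jog '[[0,0,0,0,0,0],[0,0,0,0,0,0]]' >/dev/null
python3 -c "
from h import *
need(372.8,340.6,14,0)"; python3 cakes.py
```

```text
mz 0.04 yaw 0.001 j6 1.47 w 63.4 ff 30 [-1.  -0.2  3.4] t 91.5
  m [0.02 0.34 0.04] p [575.3  19.6 110.6] [ 3.142e+00 -1.000e-03  1.000e-03]
shift [  0.4   0.4 166.1] | 1 turn [ 0.    -0.     0.004] at [372.3 341.  180.1] yaw 0.004 j [ 0.59  0.35  1.65 -0.    1.14  2.16] F [0.5 1.1 0.3] w 91.8 ff 0.0 t 93.3
tri [573.8  19.5 124. ] err 0.3 top@32 [573.9  19.4] px [229.1 190.8] 49 [130 185  95]
top dots [(np.float64(113.0), np.float64(151.0)), (np.float64(229.0), np.float64(191.0)), (np.float64(400.0), np.float64(226.0))]
```

Green is at (573.8,19.5), well centred. Yellow next.

```bash

python3 -m jog '[[0.4,0,40,0,0,0],[0,0,40,0,0,0],[0,0,35,0,0,0],[0,0,25,0,0,0],[0,0,15,0,0,0],[0,0,8,0,0,0],[0,0,0,0,0,0],[0,0,0,0,0,0]]' |sed -n 2,4p
python3 -m jog '[[0,0,0,0,0,0],[0,0,0,0,0,0],[0,0,0,0,0,0],[0,0,0,0,0,0],[0,0,0,0,0,0]]' 50 |sed -n 2,6p
python3 -m jog '[[0,0,-10,0,0,0],[0,0,-45,0,0,0],[0,0,-45,0,0,0],[0,0,-40,0,0,0],[22,35,0,0,0,0],[22,35,0,0,0,0],[22,35,0,0,0,0],[22,35,0,0,0,0],[22,35,0,0,0,0],[22,35,0,0,0,0],[22,35,0,0,0,0],[22,35,0,0,0,0]]' >/dev/null
python3 -m jog '[[22,35,0,0,0,0],[0,0,0,0,0,0],[0,0,0,0,0,0]]' >/dev/null
python3 -c "
from h import *
need(573,19.3,132,0)"
```

```text
tool_pos: [374.2, 340.3, 17.8]
tcp_rot: [-3.141, -0.001, -0.0]
contact_force: [0.0, -0.1, 0.0]
tool_pos: [373.4, 340.6, 17.4]
tcp_rot: [-3.141, -0.0, 0.001]
contact_force: [-0.2, -0.1, 3.0]
grip_width: 63.5
finger_force: 30.0
shift [ 1.7  5.7 25.1] | 6 turn [-0.     0.001 -0.001] at [571.3  25.  157.1] yaw -0.001 j [-0.09  0.49  1.49  0.    1.16  1.48] F [ 0.2  0.1 -0.7] w 63.0 ff 30.0 t 96.2
```

```bash

python3 -m jog '[[1.6,5.2,10,0,0,0],[0,0,8,0,0,0],[0,0,3,0,0,0],[0,0,0,0,0,0],[0,0,0,0,0,0]]' >/dev/null; python3 mz.py|head -2
python3 -m jog '[[0,0,1,0,0,0],[0,0,0,0,0,0],[0,0,0,0,0,0]]' >/dev/null; python3 mz.py|head -2
python3 -m jog '[[0,0,1,0,0,0],[0,0,0,0,0,0]]' >/dev/null; python3 mz.py|head -2
```

```text
mz 0.02 yaw 0.001 j6 1.47 w 62.9 ff 30 [-0.3 -0.4 -1. ] t 96.8
  m [-0.03  0.16  0.02] p [573.1  20.9 136.1] [-3.141e+00  0.000e+00  1.000e-03]
mz -0.01 yaw 0.001 j6 1.47 w 63.1 ff 30 [-0.1  0.1 -1. ] t 97.0
  m [-0.04  0.14 -0.01] p [573.2  20.4 135.3] [-3.142e+00 -0.000e+00  1.000e-03]
mz -0.02 yaw 0.001 j6 1.47 w 63.3 ff 30 [ 0.   0.1 -1.2] t 97.2
  m [-0.1   0.18 -0.02] p [573.1  20.4 134. ] [-3.142e+00  0.000e+00  1.000e-03]
```

```bash

python3 -m jog '[[0,0.8,0,0,0,0],[0,0,0.9,0,0,0],[0,0,0,0,0,0]]' >/dev/null; python3 mz.py|head -2
python3 -m jog '[[0,0,0.4,0,0,0],[0,0,0,0,0,0],[0,0,0,0,0,0],[0,0,0,0,0,0],[0,0,0,0,0,0]]' 90 >/dev/null
python3 -m jog '[[0,0,-15,0,0,0],[0,0,-30,0,0,0],[0,0,-25,0,0,0],[-25,-35,0,0,0,0],[-25,-35,0,0,0,0],[-25,-35,0,0,0,0],[-25,-35,0,0,0,0],[-25,-35,0,0,0,0],[-25,-35,0,0,0,0],[-25,-35,0,0,0,0],[-10,-40,0,0,0,0],[-10,-40,0,0,0,0]]' 100 >/dev/null
python3 -m jog '[[-10,-40,0,0,0,0],[0,0,0,0,0,0],[0,0,0,0,0,0]]' >/dev/null; python3 cakes.py
python3 - <<'E'
from h import *
sc=bot.capture('scene');tp=bot.capture('top')
x=cv2.resize(sc[80:320,150:400],(400,384),interpolation=cv2.INTER_CUBIC);y=cv2.resize(tp[130:290,100:420],(400,200),interpolation=cv2.INTER_CUBIC)
y=cv2.copyMakeBorder(y,0,184,0,0,cv2.BORDER_CONSTANT)
cv2.imwrite('pics/fin.png',np.hstack([x,y])[:,:,::-1])
h=cv2.cvtColor(tp,cv2.COLOR_RGB2HSV);c=proj("top",[560.3,-156.7,54])[0];u,v=c.round().astype(int)
r=[(a,b) for b in range(v-9,v+10) for a in range(u-9,u+10) if (h[b,a,0]<8 or h[b,a,0]>172) and h[b,a,1]>110 and h[b,a,2]>90]
if r:
    q=onz("top",np.mean(r,0),54)-[560.3,-156.7,54];print("mark",np.arctan2(q[1],q[0]))
E
```

```text
mz -0.02 yaw 0.001 j6 1.47 w 63.3 ff 30 [-0.3  0.4  0.7] t 97.5
  m [-0.1   0.24 -0.02] p [573.3  19.5 133.5] [ 3.142e+00 -1.000e-03  1.000e-03]
tri [573.8  19.5 146.5] err 0.9 top@32 [574.2  19.2] px [228.5 189.5] 52 [241 202  71]
top dots [(np.float64(113.0), np.float64(151.0)), (np.float64(228.0), np.float64(190.0)), (np.float64(400.0), np.float64(226.0))]
mark -1.7031229159328742
```

View pics/fin.png

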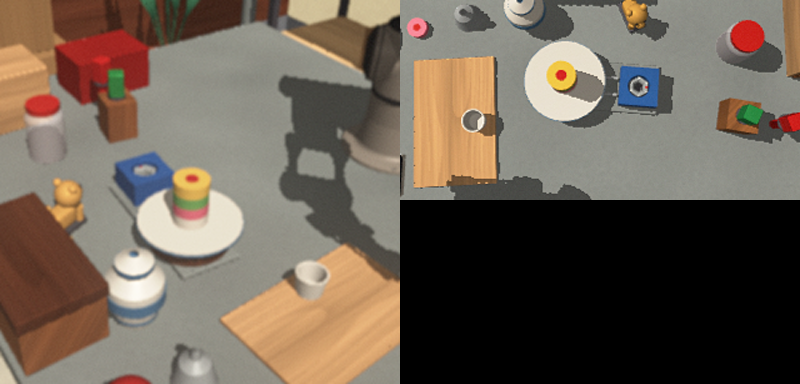

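The final picture shows the four cakes in one straight stack in the middle of the plate (190,198), the key in its holder (116,85), the cup on the tray and the other things standing. The mark is still at -1.70 rad. Handing in.

```bash
python3 -c "
from plant import bot
print(bot.close_job())"
```

```text
the job is handed in; nothing more can be done
None
```

I handed the job in at about 100 s: the clamp is at its hard stop, the key is back in its holder, and the four cakes sit in one stack within about 1.5 mm in the middle of the plate. I over-twisted and wedged the key at the stop, and the grip once slipped off it; I freed the key and re-tightened gently before moving any cake.

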